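# Feed a block along a fence with a push stick

### The job

Take the push stick out of its holder and, touching the wooden block only with the stick, press the block sideways against the fence and feed it along to the red end stop, keeping it flat against the fence all the way so that its edge runs over the sprung brass roller and pushes it in. Press the block gently home against the stop (never pushing it with more than about 12 N), leave it there flush with both fence and stop, and stand the stick back in its holder. Do not disturb the other things on the bench.

Things in the scene. Friction and masses are not known exactly. Their poses are not given: they have to be found in the camera images.
- jig: Feed jig, fixed to the bench: plywood board 120 (x) x 390 (y) x 12 mm with an aluminium fence along its far (+x) side and a red end stop at its +y end. Origin: centre of the board's underside, on the bench; z up. The block lies on the board (z = 12 mm), whose face and fence are waxed (friction about 0.25), and is fed towards +y.
- fence: Aluminium fence rail fixed on the jig's board: 22 mm thick, 370 mm long (jig y = -185 to +185 mm), 34 mm high. Origin: on the board, at the middle of the face that the block runs on (jig x = +30, y = 0, z = 12 mm); the face looks to the jig's -x. Axes as the jig's.
- end_stop: Red block fixed on the jig, 74 x 16 x 24 mm, that ends the feed. Origin: on the board top, at the middle of the face that meets the block (jig y = +165 mm); the face looks to the jig's -y.
- roller (a joint): How far the brass roller (28 mm diameter, upright pin, in the fence at jig y = +30 mm) is pushed back into the fence, m: 0 out (5 mm proud of the face), 0.005 flush with the face, 0.006 its limit. A spring presses it out with about 2.6 N when out, 4.2 N when flush.
- block_center (a point): Loose wooden block, 36 mm high, 0.26 to 0.53 kg, on the board's -y end, 4 to 30 mm off the fence; x towards the fence, y = feed direction. This point is half-way up; the block spans y = -60 to +60 mm; its outer side is at x = -22 mm, cut back to x = -2 mm in the rear half (y < 0). Fence side: see block.
- block: The same block; origin 18 mm below block_center, on the board. On its fence side it bears a straight aluminium runner strip that is set in or out by hand beforehand: the strip's face stands anywhere from 15 to 29 mm from the origin in x, differently each time, and the pose does not tell it. So the place where the block meets the fence must be felt.
- notch (a point): Inner corner of the block's cut-back (block x = -2, y = 0, half-way up), where the stick's tip belongs: the shoulder faces backwards (-y) and is 20 mm wide, the cut-back side faces away from the fence, so here the tip can push both forwards and towards the fence, at the block's middle. Some 8 to 10 N towards the fence keep the block flat while the roller pushes on one end.
- holder: Dark wooden stick holder fixed to the bench: an upright open-topped square pot 46 x 46 mm, 44 mm high, walls 7 mm (opening 32 x 32 mm), inner floor 7 mm above the bench, on a flange 70 x 70 x 5 mm. Origin: centre of the underside, on the bench; z up.
- stick_grip (a point): Push stick, 100 mm long, 60 g, standing upright and loose in the holder. This point: on its axis, 70 mm above its lower end, where to grip it: a square wooden bar 20 x 20 mm (45 to 92 mm above the lower end), flats along x and y. Below it a round rubber tip of 16 mm diameter (0 to 45 mm), on top a yellow cap of 19 mm diameter (92 to 100 mm). z points up to the cap.
- stick: The same push stick; origin at the centre of its lower end. The rubber grips the block's wood with a friction of about 0.6, so a tip pressed sideways also drags the block along.
- end_cap_1: White tube end cap, 45 x 45 x 26 mm, a bystander; leave it alone.
- tape_measure: Yellow and black tape measure, 33 x 79 x 65 mm, a bystander; leave it alone.
Mind the look-alikes: they are no part of the job. What is shaped like the holder but green, orange or turquoise is not meant.

How it is judged:
On the way, in this order (a step that is already met when the one before it is completed fails the run):
1. the stick has pressed the block flat to the fence at the infeed end, before the roller (angle between the y axis of block and the y axis of jig, either way round below 0.02 rad and contact force between block and fence above 1 N and y of block in the frame of jig below -0.045 m and contact force between stick and block above 1 N), for 0.1 s.
2. the block, half-way along and flat to the fence, has pushed the roller in (angle between the y axis of block and the y axis of jig, either way round below 0.02 rad and contact force between block and fence above 1 N and value of joint roller above 0.0035 m and y of block in the frame of jig between 0 and 0.07 m), for 0.05 s.
3. the stick presses the block home against the end stop (more than 1.5 N) (angle between the y axis of block and the y axis of jig, either way round below 0.02 rad and contact force between block and end_stop above 1.5 N and contact force between stick and block above 2 N), for 0.2 s.
At the end, for the whole second after the job is handed in: Block at rest flat on the board, parallel to the fence within 0.02 rad, its origin under 31 mm from the fence face (15 to 29 when touching), its leading end within 2.5 mm of the stop; stick tip-down in its holder, leaning under 0.4 rad, tip within 9 mm of the holder floor, released and at rest (angle between the y axis of block and the y axis of jig, either way round below 0.02 rad and x of block in the frame of fence above -0.031 m and y of block in the frame of end_stop above -0.0625 m and angle between block's own z axis and vertical below 0.05 rad and linear speed of block below 0.01 m/s and horizontal distance between stick and holder below 0.016 m and height (world z) of stick below 0.016 m and angle between stick's own z axis and vertical below 0.4 rad and linear speed of stick below 0.02 m/s and contact force between the fingers and stick below 0.1 N).
It fails at once if the block, once past the infeed (its origin beyond y = -75 mm of the jig), turns off the fence by more than 0.025 rad or stands more than 33 mm from its face (y of block in the frame of jig above -0.075 m and (angle between the y axis of block and the y axis of jig, either way round above 0.025 rad or x of block in the frame of fence below -0.033 m)).
It fails at once if while the block is in front of the roller (its origin between y = -10 and +70 mm of the jig) the roller comes out by more than 2 mm from flush: the block has left the fence (y of block in the frame of jig between -0.01 and 0.07 m and value of joint roller below 0.003 m).
It fails at once if the stick presses the block with more than 20 N (contact force between stick and block above 20 N).
It fails at once if the gripper or arm touches the block, or it is tipped or lifted (contact force between any of the fingers, the arm and block above 0.5 N or angle between block's own z axis and vertical above 0.15 rad or height (world z) of block above 0.025 m).
It fails at once if a bystander is moved by more than 15 mm (distance of any of end_cap_1, tape_measure from where it was at the start of the episode above 0.015 m).
It also fails if it takes over 72 s, if anything falls off the work surface, if the arm or the gripper's body presses on something with over 40 N, if the wrist force passes 120 N, or if a joint passes its speed limit or range.

### The arm

A 7-joint arm with a two-finger parallel gripper is mounted at the origin on a cart in front of the work surface, level with it; the furniture and walls round the work are solid. World frame = base frame: x ahead of the robot, y to its left, z up, the work surface at z = 0. Lengths are in m, angles in rad, forces in N, time in s.
With the tool pointing down it reaches from about 0.425 to 0.925 m from the base axis. Payload 6.8 kg.
Tool frame: the origin (TCP) lies midway between the tips of the shut fingers; the grasp point (between the pads) lies 19 mm behind it (r.grip_point_offset is the distance from the TCP to the grasp point, in m); z points along the fingers, y is the direction in which the jaws open and shut (so a half turn about z gives the same grasp; the last joint's range is limited). The gripper opens to 85 mm and grips with 20 to 120 N. Pads are 22 mm wide; open, the fingers measure 114 mm over their backs; the gripper's body (76 mm by 85 mm) begins 54 mm behind the grasp point. The pads swing forward as they close: fully open they stand 13 mm farther back than shut.
Start: joints at [-1.292, 0.477, 0.022, 1.555, -0.011, 1.109, -0.083], TCP at [0.255, 0.625, 0.231] pointing down, gripper open.
Joint ranges: [-2.96, 2.96], [-0.34, 2.1], [-1.41, 1.46], [0.24, 2.44], [-1.37, 4.51], [0.17, 1.92], [-2.96, 2.96]. Speed limits (rad/s): [2.39, 2.39, 3.14, 3.14, 3.14, 3.14, 3.14].

### API

Orientations are given as a rotation vector (axis times angle).
In Python, from bench import r, grab_frame, camera_params gives the robot as it stands.
- The arm moves only by the tool carry_out, never from a script. Its argument "motion" is text: rows parted by semicolons, each of 5 numbers parted by spaces: the closure, from 0 (fully open) to 1 (shut), then the shift along the tool's x, y, z in mm, then the turn about the tool's z in rad. In form: fingers dx dy dz twist; .... A call has exactly 8 rows; each row shifts and turns the commanded pose from where the row before left it, along the tool's axes as they then stand; what a row does not reach is not made up. A row lasts 1/8 s, in which the tool goes at most 62.5 mm and 10.7 degrees, less where a joint would pass 70% of its speed; a pose out of reach is approached as far as the arm can. A call with a gripper value outside its range is refused whole. The fingers move at their own pace and stop on an object; "newtons" is the grip in N (left out, the last holds). Time passes only in rows, so rows that do not move let the fingers close, or fill a call up. It gives the time, the measured TCP pose, the force and the opening at its end, in the units of the state.
- r.get_obs(): the state, without advancing time (a new reading comes with each control period).
- grab_frame(name): name is "scene" or "top" or "wrist"; returns the picture (480x640x3 uint8, red, green, blue); there is no depth.
- camera_params(name): a dict with "fx", "fy", "cx", "cy" (pixels), "eye" and "attitude" of the camera in the world. Camera axes: x right, y down, z forward; pixel columns grow to the right and rows downward; lengths in m; the calibration is good to about 2 mm. The wrist camera is an equidistant fisheye: a pixel r from the principal point sees the ray r / f radians off the axis. A picture is of the moment at which its call begins: read the wrist's pose just before it. camera_params takes no time and is no camera call; for the wrist camera it gives the pose at the moment of the call.
- r.hand_in(): hands the job in, once; it reports no verdict.
The state is a dict: "clock": time; "joints": joint angles; "qvel": joint speeds; "tau": joint torques, N m; "tcp_pos": TCP position; "orientation": TCP orientation; "contact_force": force on the tool from outside, world axes, zero at the start; "moment": the same for the moment, N m; "grip_width": finger opening in m.
Only numpy, scipy, OpenCV 4.12 (cv2) and the standard library are available. Lean on these libraries where they do the work, as an engineer would, in place of code of your own. Each camera call takes 0.05 s, during which the arm holds its last target.

## Working session

There is one attempt and no reset: what is moved stays moved. The work goes in short steps, Python scripts to look and compute and a tool call to move; the robot and the scene stay as the last step left them, time stands still between calls to the robot, and variables do not carry over. Pictures are saved under pics/ and viewed, and the job is handed in when it is done.

Besides the shell and the picture viewer there is one more tool, called after "Emit:" in YAML: its name, and indented under it one key for each argument. carry_out: Moves the arm, as the interface text tells. Its arguments: {"type":"object","properties":{"motion":{"type":"string"},"newtons":{"type":"number"}},"required":["motion"]}

```bash
mkdir -p pics; ls
python3 - <<'E'
from bench import r, grab_frame, camera_params
import cv2
print(r.get_obs()); print(r.grip_point_offset)
for n in ("scene","top","wrist"):
    print(n,camera_params(n))
    cv2.imwrite(f"pics/{n}0.png",grab_frame(n)[:,:,::-1])
E
```

```text
pics
{'clock': 0.0, 'joints': array([-1.29210412,  0.47781396,  0.02232522,  1.55647257, -0.0114915 ,
        1.10929028, -0.083091  ]), 'qvel': array([-0.00011146,  0.0003244 , -0.00031609, -0.00137833,  0.0004716 ,
        0.00039448,  0.00081474]), 'tau': array([-4.34824406e-04, -5.96441281e+01,  1.60762802e+00, -2.81194550e+01,
        1.24472310e-02,  9.34324897e-03, -5.41729168e-07]), 'tcp_pos': array([0.25440477, 0.62457245, 0.23030723]), 'orientation': array([-6.03676624e-01, -3.08282293e+00,  2.89509298e-03]), 'contact_force': array([ 0.05181431, -0.06751291, -0.11784379]), 'moment': array([ 0.00940211,  0.00301669, -0.04245634]), 'grip_width': 0.08511262855314834}
0.0187
scene {'fx': 556.0508492692428, 'fy': 556.0508492692428, 'cx': 318.12899373263014, 'cy': 241.64615995406623, 'eye': array([ 0.14820403, -0.90991121,  1.1686004 ]), 'attitude': array([-2.39235131,  0.52858159, -0.20541069])}
top {'fx': 445.02237025867925, 'fy': 445.02237025867925, 'cx': 322.106759176743, 'cy': 236.8867050581933, 'eye': array([ 0.46154969, -0.07740913,  1.35813868]), 'attitude': array([-2.17918198,  2.22148403, -0.06922159])}
wrist {'fx': 371.64829954431775, 'fy': 371.64829954431775, 'cx': 310.90173855522676, 'cy': 239.9145771854965, 'eye': array([0.1768636 , 0.65564398, 0.37352328]), 'attitude': array([2.36738467, 1.59233764, 0.26295386])}
```

View pics/scene0.png

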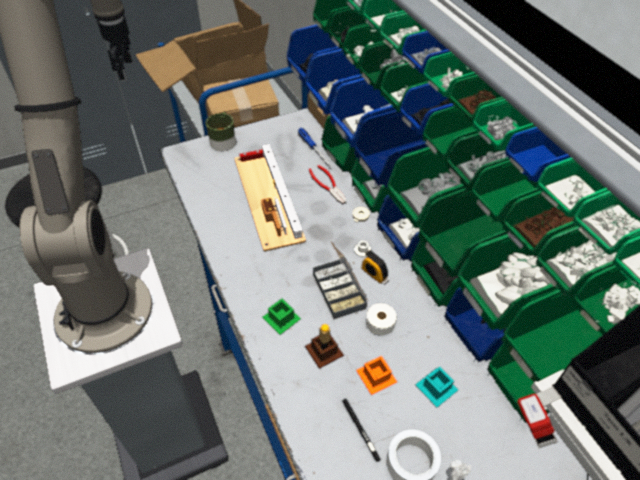

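View pics/top0.png

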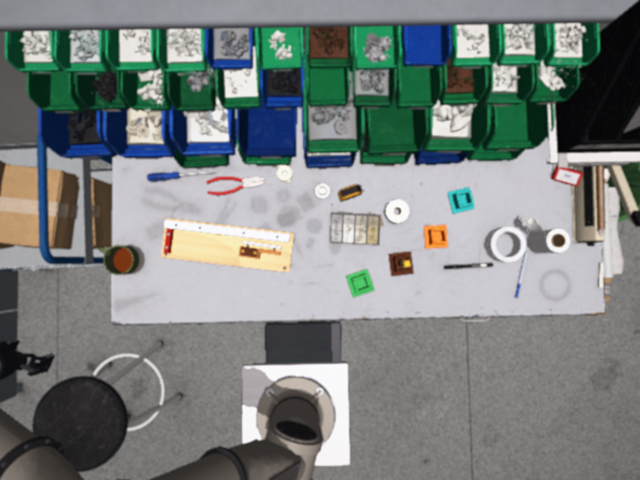

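View pics/wrist0.png

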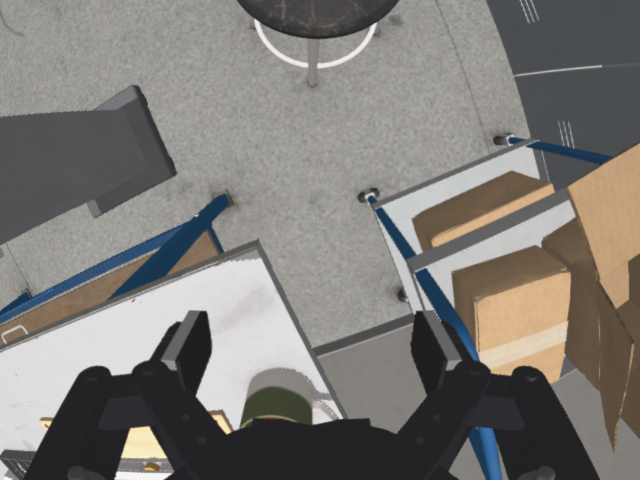

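The scene and top views show one jig, with the red stop at top-view px (168,242), the fence along its upper edge and a brown block near (258,252). There are four pots: green (360,283), dark brown with the yellow-capped stick (401,264), orange (435,236) and turquoise (460,200). The dark brown one at (401,264) fits the description, because it's dark wood and holds the stick. I'll confirm that in an enlarged crop.

```bash
cat > h.py <<'E'
import numpy as np, cv2
from scipy.spatial.transform import Rotation as R
from bench import r, grab_frame, camera_params
def ray(p,uv,fish=False):
    x=(uv[0]-p['cx'])/p['fx'];y=(uv[1]-p['cy'])/p['fy']
    if fish:
        t=np.hypot(x,y); d=np.array([x/t*np.sin(t),y/t*np.sin(t),np.cos(t)]) if t>1e-9 else np.array([0,0,1.])
    else: d=np.array([x,y,1.])
    return R.from_rotvec(p['attitude']).apply(d)
def plane(p,uv,z,fish=False):
    d=ray(p,uv,fish); e=p['eye']; return e+d*(z-e[2])/d[2]
def proj(p,X,fish=False):
    c=R.from_rotvec(p['attitude']).inv().apply(np.asarray(X)-p['eye'])
    if fish:
        rr=np.hypot(c[0],c[1]);t=np.arctan2(rr,c[2]);c=np.array([c[0]/rr*t,c[1]/rr*t,1])
    else: c=c/c[2]
    return np.array([c[0]*p['fx']+p['cx'],c[1]*p['fy']+p['cy']])
def tcp():
    o=r.get_obs(); return o,R.from_rotvec(o['orientation']).as_matrix()
def to_tool(target):
    o,M=tcp(); return M.T@(np.asarray(target)-o['tcp_pos'])*1000
E
python3 - <<'E'
from h import *
t=cv2.imread('pics/top0.png'); s=cv2.imread('pics/scene0.png')
a=cv2.resize(t[210:310,150:480],None,fx=2.4,fy=2.4,interpolation=cv2.INTER_CUBIC)
b=cv2.resize(s[280:400,250:470],None,fx=2.4,fy=2.4,interpolation=cv2.INTER_CUBIC)
a=a[:,:792];c=np.zeros((a.shape[0]+b.shape[0],792,3),np.uint8);c[:a.shape[0]]=a;c[a.shape[0]:,:b.shape[1]]=b[:,:792]
cv2.imwrite('pics/c1.png',c);print(c.shape)
p=camera_params('top')
for n,uv,z in [('hold',(401,264),.03),('cap',(407,263),.107),('jigcorn',(292,270),.012),('c2',(294,233),.046),('c3',(164,220),.046),('c4',(162,257),.012),('block',(256,252),.048),('tape',(350,192),.06),('endcap',(397,211),.026)]:
    print(n,plane(p,uv,z).round(3))
o,M=tcp();print(M.round(3)); print(M.T@(camera_params('wrist')['eye']-o['tcp_pos']), M.T@R.from_rotvec(camera_params('wrist')['attitude']).as_matrix())
E
```

```text
(528, 792, 3)
hold [ 0.445 -0.327  0.03 ]
cap [ 0.448 -0.329  0.107]
jigcorn [ 0.433 -0.     0.012]
c2 [ 0.543 -0.01   0.046]
c3 [0.588 0.372 0.046]
c4 [0.48  0.39  0.012]
block [0.489 0.103 0.048]
tape [ 0.659 -0.177  0.06 ]
endcap [ 0.604 -0.32   0.026]
[[-0.926  0.377 -0.   ]
 [ 0.377  0.926 -0.001]
 [-0.    -0.001 -1.   ]]
[ 0.08356004 -0.00077509 -0.14309994] [[-2.37602893e-04 -9.45564116e-01 -3.25435779e-01]
 [ 9.99999184e-01  1.83856457e-04 -1.26430710e-03]
 [ 1.25531690e-03 -3.25435814e-01  9.45563301e-01]]
```

View pics/c1.png

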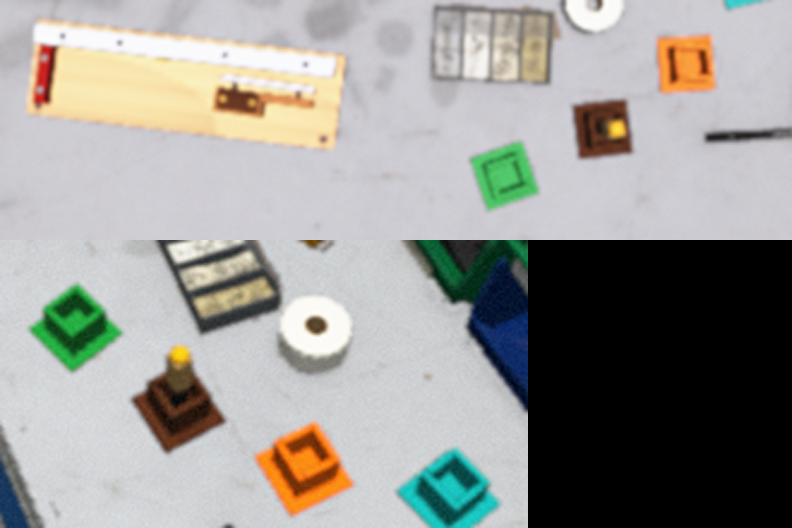

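The crop confirms it. The dark brown pot at top-view (401,264) is the only one with a yellow-capped stick in it, and the green, orange and turquoise pots are decoys. Next I'll stop over the jig for a wrist-camera view.

```bash
cat >> h.py <<'E'
def plan(target,tooly_deg,n=8,rows=8):
    """straight path, print rows (dx dy dz mm, twist rad) ; tooly_deg = world heading of tool y"""
    o,M=tcp(); h0=np.degrees(np.arctan2(M[1,1],M[0,1])); 
    if tooly_deg is None: tooly_deg=h0
    tw=-np.radians((tooly_deg-h0+180)%360-180); d=(np.asarray(target)-o['tcp_pos'])*1000
    print('heading',h0.round(2),'total twist',tw.round(3),'dist',np.linalg.norm(d).round(1))
    for i in range(n):
        Mi=M@R.from_rotvec([0,0,tw*i/n]).as_matrix()
        print(*(Mi.T@d/n).round(1),(tw/n).round(4),sep=' ',end='; ')
    print()
E
python3 -c "
from h import *
plan([.47,.2,.25],-6.7)"
```

```text
heading 67.84 total twist 1.301 dist 476.6
-45.0 -39.0 -2.4 0.1626; -50.7 -31.2 -2.4 0.1626; -55.1 -22.6 -2.4 0.1626; -58.0 -13.4 -2.4 0.1626; -59.4 -3.8 -2.4 0.1626; -59.2 5.9 -2.4 0.1626; -57.5 15.4 -2.4 0.1626; -54.3 24.5 -2.4 0.1626;
```

Emit:
carry_out:
  motion: "0 -45 -39 -2.5 0.163; 0 -50.5 -31 -2.5 0.163; 0 -55 -22.5 -2.5 0.163; 0 -58 -13.5 -2.5 0.163; 0 -59.5 -4 -2.5 0.163; 0 -59 6 -2.5 0.163; 0 -57.5 15.5 -2.5 0.163; 0 -54.5 24.5 -2.5 0.163"

```text
clock: 1.15
tcp_pos: [0.47, 0.1986, 0.2514]
orientation: [-2.356, -2.078, -0.001]
contact_force: [1.0, -0.1, 0.0]
grip_width: 0.0853
```

Run:
```python
from h import *
import json
p=camera_params('wrist'); cv2.imwrite('pics/w1.png',grab_frame('wrist')[:,:,::-1])
np.save('w1.npy',[p['eye'],p['attitude']]); print(r.get_obs()['tcp_pos'],r.get_obs()['qvel'].round(3))
```

```text
[0.47358953 0.18980536 0.25212201] [-0.028 -0.006 -0.026  0.003  0.022  0.001  0.048]
```

View pics/w1.png

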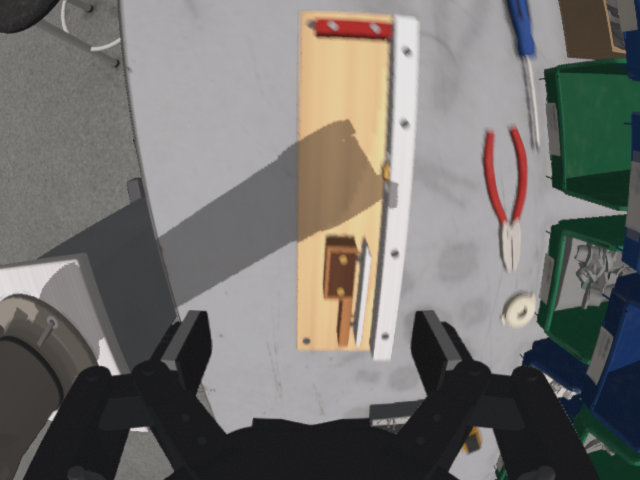

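The wrist view shows the red stop at about (353,28), the fence face line from (390,40) to (374,355), the brass roller at (388,172), and the block at (325-355, 236-345) with its silver runner at (362,295). I'll enlarge it for corner picks.

Run:
```python
from h import *
c=cv2.imread('pics/w1.png')
a=cv2.resize(c[225:365,285:425],None,fx=4.2,fy=4.2,interpolation=cv2.INTER_CUBIC)
cv2.imwrite('pics/w1a.png',a)
b=cv2.resize(c[5:75,290:430],None,fx=4.2,fy=4.2,interpolation=cv2.INTER_CUBIC)
cv2.imwrite('pics/w1b.png',b)
```

```text
(no output)
```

View pics/w1a.png

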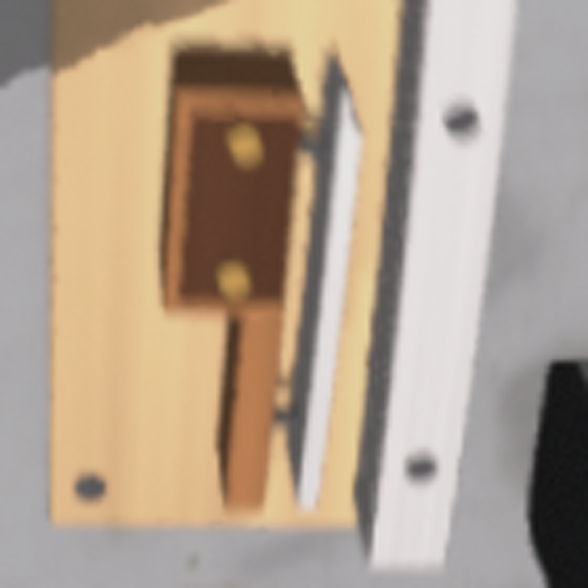

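View pics/w1b.png

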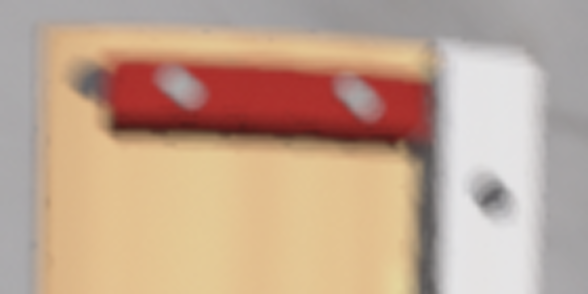

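Run:
```python
from h import *
p=camera_params('wrist'); e,a=np.load('w1.npy'); p['eye']=e;p['attitude']=a
A=lambda x,y:(285+x/4.2,225+y/4.2)
B=lambda x,y:(290+x/4.2,5+y/4.2)
P=lambda n,uv,z:(print(n,plane(p,uv,z,True).round(4)),plane(p,uv,z,True))[1]
f0=P('fence -y top inner',A(372,568),.046);f1=P('fence +y top inner',B(437,42),.046)
P('fence -y outer',A(443,568),.046);P('fence +y outer',B(545,62),.046)
g0=P('fence bottom a',A(360,475),.012);g1=P('fence bottom b',A(403,0),.012)
b0=P('board -x-y',A(50,527),.012);b1=P('board -x+y',B(42,28),.012)
for q,w in((f0,f1),(g0,g1),(b0,b1)):
    d=w-q;print(np.degrees(np.arctan2(-d[0],d[1])),np.linalg.norm(d))
P('stop face top l',B(110,125),.036);P('stop face top r',B(430,138),.036)
P('blk FL top',A(180,86),.048);P('blk FL bot',A(174,45),.012)
P('blk SL top',A(165,308),.048);P('notch top',A(239,308),.048);P('tail L',A(225,510),.048);P('tail R',A(262,510),.048);P('blk R at shoulder',A(284,303),.048);P('blk FR',A(303,92),.048)
P('strip F',A(345,90),.048);P('stripF out',A(362,130),.048);P('strip R out',A(314,505),.048)
t=np.load('w1.npy')
```

```text
fence -y top inner [0.5198 0.0038 0.046 ]
fence +y top inner [0.5699 0.3716 0.046 ]
fence -y outer [5.401e-01 2.000e-04 4.600e-02]
fence +y outer [0.5944 0.3662 0.046 ]
fence bottom a [0.5215 0.0127 0.012 ]
fence bottom b [0.5416 0.1575 0.012 ]
board -x-y [0.4281 0.0064 0.012 ]
board -x+y [0.4834 0.3923 0.012 ]
-7.752236735547278 0.3711882475131278
-7.9242878002707124 0.1461680812391124
-8.157812430568143 0.3898118974495772
stop face top l [0.4954 0.3598 0.036 ]
stop face top r [0.5675 0.3507 0.036 ]
blk FL top [0.4814 0.1544 0.048 ]
blk FL bot [0.4812 0.1526 0.012 ]
blk SL top [0.4713 0.096  0.048 ]
notch top [0.4898 0.0935 0.048 ]
tail L [0.4806 0.0319 0.048 ]
tail R [0.4905 0.0304 0.048 ]
blk R at shoulder [0.5012 0.0934 0.048 ]
blk FR [0.5104 0.1492 0.048 ]
strip F [0.5204 0.1484 0.048 ]
stripF out [0.5238 0.1376 0.048 ]
strip R out [0.5047 0.0299 0.048 ]
```

Jig yaw is about -7.9° and the lengths check out (371 and 390 mm). In the rotated jig axes the fence face is at X≈0.514 and the origin at s≈0.2604. The block origin sits at jig y≈-0.100, about 2° off parallel. Next I'll go to the holder.

```bash
python3 -c "
from h import *
print(r.get_obs()['tcp_pos'])
plan([.447,-.31,.22],None,n=8)"
```

```text
[0.47358953 0.18980536 0.25212201]
heading -8.14 total twist -0.0 dist 501.5
-62.3 5.5 4.2 -0.0; -62.3 5.5 4.2 -0.0; -62.3 5.5 4.2 -0.0; -62.3 5.5 4.2 -0.0; -62.3 5.5 4.2 -0.0; -62.3 5.5 4.2 -0.0; -62.3 5.5 4.2 -0.0; -62.3 5.5 4.2 -0.0;
```

Emit:
carry_out:
  motion: "0 -62 5.5 4 0; 0 -62 5.5 4 0; 0 -62 5.5 4 0; 0 -62 5.5 4 0; 0 -62 5.5 4 0; 0 -62 5.5 4 0; 0 -62 5.5 4 0; 0 -62 5.5 4 0"

```text
clock: 2.2
tcp_pos: [0.4538, -0.2987, 0.2191]
orientation: [-2.349, -2.086, -0.001]
contact_force: [1.6, 0.2, 0.1]
grip_width: 0.0855
```

Run:
```python
from h import *
for i in range(3):grab_frame('top')
p=camera_params('wrist'); cv2.imwrite('pics/w2.png',grab_frame('wrist')[:,:,::-1])
np.save('w2.npy',[p['eye'],p['attitude']]); print(r.get_obs()['tcp_pos'],r.get_obs()['qvel'].round(3))
print(proj(p,[.447,-.328,.1],True))
```

```text
[ 0.4529936  -0.29852648  0.21886698] [-0.049 -0.019 -0.034  0.017 -0.003  0.001 -0.008]
[308.77389799 263.99020544]
```

View pics/w2.png

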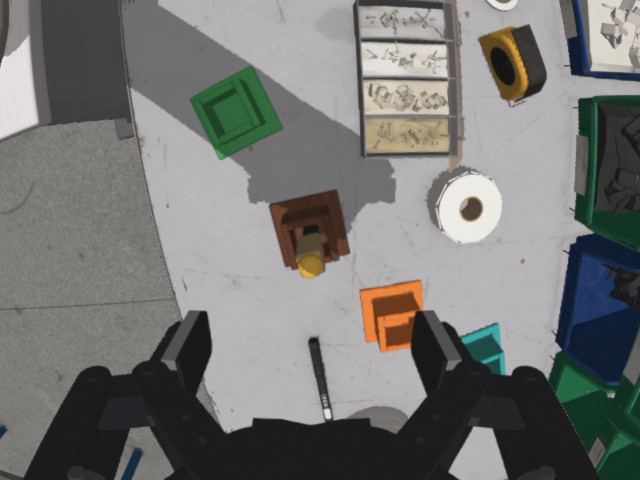

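The wrist view shows the brown holder with its flange at (270-348,192-276) and the stick cap at (311,266).

Run:
```python
from h import *
c=cv2.imread('pics/w2.png')
a=cv2.resize(c[185:285,260:360],None,fx=6,fy=6,interpolation=cv2.INTER_CUBIC)
a=cv2.convertScaleAbs(a,alpha=1.6,beta=10)
cv2.imwrite('pics/w2a.png',a)
```

```text
(no output)
```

View pics/w2a.png

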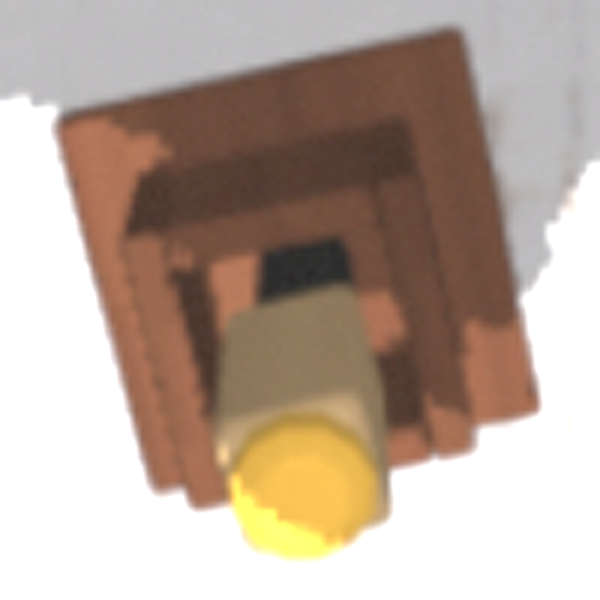

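Run:
```python
from h import *
p=camera_params('wrist'); e,a=np.load('w2.npy'); p['eye']=e;p['attitude']=a
A=lambda x,y:(260+x/6,185+y/6)
P=lambda n,uv,z:(print(n,plane(p,uv,z,True).round(4)),plane(p,uv,z,True))[1]
c=[P('fl',A(*q),.005) for q in((60,118),(462,28),(538,408),(152,490))]
print('centre',np.mean(c,0)); 
for i in range(4):
    d=c[(i+1)%4]-c[i];print(np.linalg.norm(d),np.degrees(np.arctan2(d[1],d[0])))
P('cap',A(302,487),.107)
a=P('bar lo',A(230,313),.052);b=P('bar lo',A(352,290),.052);d=b-a;print(np.linalg.norm(d),np.degrees(np.arctan2(d[1],d[0])))
P('pot top',A(127,237),.044)
a=P('pot top',A(127,237),.044);b=P('pot top',A(420,180),.044);d=b-a;print(np.linalg.norm(d),np.degrees(np.arctan2(d[1],d[0])))
P('tipbottom l',A(262,250),.007)
```

```text
fl [ 0.4112 -0.2998  0.005 ]
fl [ 0.4787 -0.2932  0.005 ]
fl [ 0.4847 -0.3609  0.005 ]
fl [ 0.4165 -0.3677  0.005 ]
centre [ 0.4477904  -0.33039036  0.005     ]
0.06778821331901594 5.578915234374676
0.06794308170545439 -84.92606877177681
0.06857673882779963 -174.33983142161034
0.06805183572606335 94.410828238103
cap [ 0.4484 -0.327   0.107 ]
bar lo [ 0.4382 -0.3215  0.052 ]
bar lo [ 0.4564 -0.3202  0.052 ]
0.0182435485676535 3.976740318882575
pot top [ 0.424  -0.3103  0.044 ]
pot top [ 0.424  -0.3103  0.044 ]
pot top [ 0.4683 -0.3071  0.044 ]
0.044454780411958696 4.149565277717628
tipbottom l [ 0.4415 -0.3261  0.007 ]
```

```bash
python3 -c "
from h import *
plan([.448,-.3285,.11],4.5,n=4)"
```

```text
heading -7.05 total twist -0.202 dist 113.0
-7.6 -0.3 27.2 -0.0504; -7.6 -0.7 27.2 -0.0504; -7.5 -1.1 27.2 -0.0504; -7.5 -1.4 27.2 -0.0504;
```

Emit:
carry_out:
  motion: "0 -7.5 -0.5 27 -0.05; 0 -7.5 -0.5 27 -0.05; 0 -7.5 -1 27 -0.05; 0 -7.5 -1.5 27 -0.05; 0 0 0 0 0; 0 0 0 0 0; 0 0 0 0 0; 0 0 0 0 0"

```text
clock: 3.4
tcp_pos: [0.4496, -0.327, 0.1121]
orientation: [2.13, 2.308, 0.001]
contact_force: [0.2, 0.4, -0.5]
grip_width: 0.0854
```

Run:
```python
from h import *
p=camera_params('wrist'); cv2.imwrite('pics/w3.png',grab_frame('wrist')[:,:,::-1])
np.save('w3.npy',[p['eye'],p['attitude']]); o=r.get_obs();print(o['clock'],o['tcp_pos'],o['qvel'].round(3))
plan([.448,-.3285,.058],4.5,n=3)
```

```text
3.45 [ 0.44944662 -0.32703524  0.11195433] [ 0.006  0.004  0.     0.002 -0.002 -0.003  0.001]
heading 4.6 total twist 0.002 dist 54.0
-0.4 -0.5 18.0 0.0006; -0.4 -0.5 18.0 0.0006; -0.4 -0.5 18.0 0.0006;
```

View pics/w3.png

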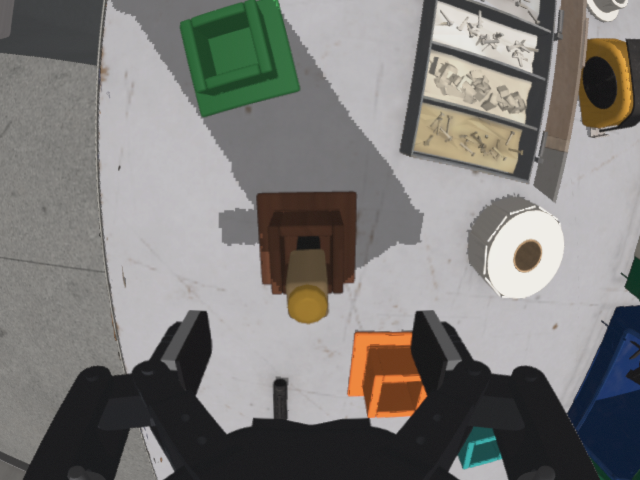

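Run:
```python
from h import *
p=camera_params('wrist'); e,a=np.load('w3.npy'); p['eye']=e;p['attitude']=a
P=lambda n,uv,z:print(n,plane(p,uv,z,True).round(4))
P('cap',(307.5,303),.107)
for q in((257,193),(355,192),(356,293),(262,283)):P('fl',q,.005)
print(camera_params('wrist')['eye'])
c=cv2.imread('pics/w3.png')
cv2.imwrite('pics/w3a.png',cv2.convertScaleAbs(cv2.resize(c[180:330,245:370],None,fx=4,fy=4,interpolation=cv2.INTER_CUBIC),alpha=1.6))
```

```text
cap [ 0.4479 -0.3255  0.107 ]
fl [ 0.41   -0.2992  0.005 ]
fl [ 0.4774 -0.2932  0.005 ]
fl [ 0.4874 -0.3702  0.005 ]
fl [ 0.4161 -0.3674  0.005 ]
[ 0.44262173 -0.24422354  0.2550315 ]
```

View pics/w3a.png

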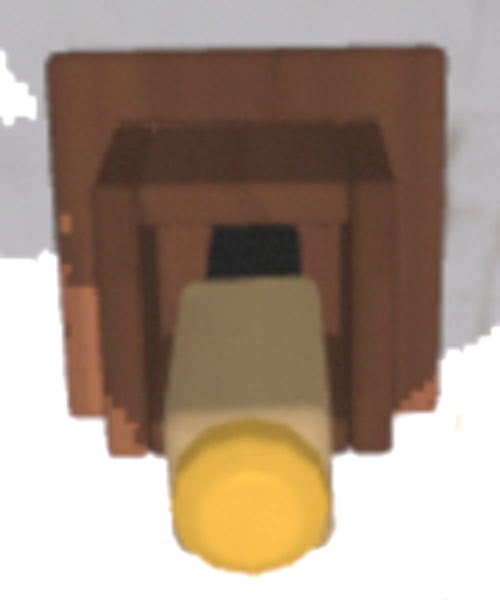

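Emit:
carry_out:
  motion: "0 -0.5 -0.5 18 0; 0 -0.5 -0.5 18 0; 0 0 0 18 0; 0 0 0 0 0; 0 0 0 0 0; 1 0 0 0 0; 1 0 0 0 0; 1 0 0 0 0"
  newtons: 70

```text
clock: 4.45
tcp_pos: [0.4482, -0.3283, 0.0576]
orientation: [2.13, 2.308, 0.0]
contact_force: [0.6, 0.6, -0.3]
grip_width: 0.032
```

Emit:
carry_out:
  motion: "1 0 0 0 0; 1 0 0 0 0; 1 0 0 0 0; 1 0 0 0 0; 1 0 0 -15 0; 1 0 0 -15 0; 1 0 0 0 0; 1 0 0 0 0"

```text
clock: 5.45
tcp_pos: [0.4481, -0.3281, 0.0874]
orientation: [2.13, 2.309, 0.0]
contact_force: [-0.4, 0.1, -0.5]
grip_width: 0.019
```

Run:
```python
from h import *
p=camera_params('wrist'); c=grab_frame('wrist')[:,:,::-1];cv2.imwrite('pics/w4.png',c)
np.save('w4.npy',[p['eye'],p['attitude']]); o=r.get_obs();print(o['clock'],o['tcp_pos'],o['grip_width'],o['contact_force'])
```

```text
5.5 [ 0.44790787 -0.32794185  0.08709169] 0.0195151429651736 [-0.83679955 -0.2368921  -0.89459478]
```

View pics/w4.png

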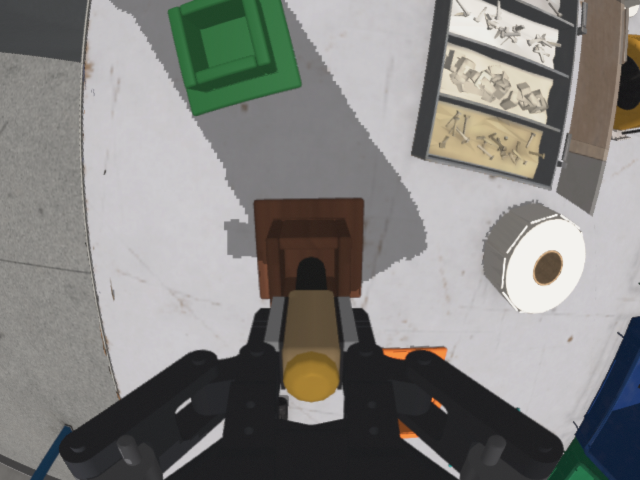

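Run:
```python
from h import *
p=camera_params('wrist'); e,a=np.load('w4.npy'); p['eye']=e;p['attitude']=a
o,M=tcp()
print('cap tool',M.T@(plane(p,(311.5,377),.1370,True)-o['tcp_pos'])*1000)
c=cv2.imread('pics/w4.png')
cv2.imwrite('pics/w4a.png',cv2.convertScaleAbs(cv2.resize(c[240:420,230:390],None,fx=4,fy=4,interpolation=cv2.INTER_CUBIC),alpha=1.8))
plan([.4667,.0742,.18],-7.9,n=7)
```

```text
cap tool [  3.98170376   0.25704707 -49.90700423]
heading 4.6 total twist 0.218 dist 413.2
57.1 7.3 -13.3 0.0312; 57.3 5.5 -13.3 0.0312; 57.4 3.7 -13.3 0.0312; 57.5 1.9 -13.3 0.0312; 57.5 0.1 -13.3 0.0312; 57.5 -1.7 -13.3 0.0312; 57.4 -3.5 -13.3 0.0312;
```

View pics/w4a.png

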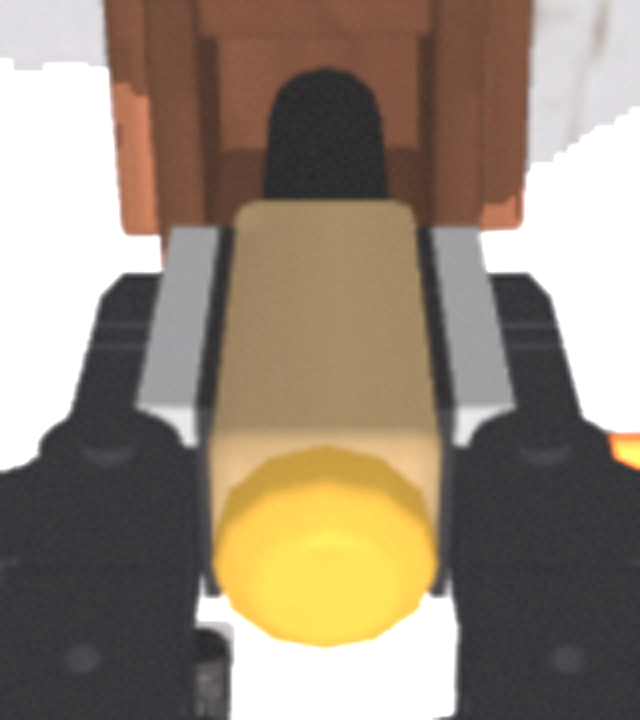

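Emit:
carry_out:
  motion: "1 0 0 -45 0; 1 0 0 -45 0; 1 57 7.5 0 0.031; 1 57 5.5 0 0.031; 1 57.5 3.5 0 0.031; 1 57.5 2 0 0.031; 1 57.5 0 0 0.031; 1 57.5 -1.5 0 0.031"

```text
clock: 6.5
tcp_pos: [0.4638, 0.0182, 0.1771]
orientation: [-2.337, -2.099, 0.0]
contact_force: [1.0, -0.3, -0.3]
grip_width: 0.0194
```

Emit:
carry_out:
  motion: "1 57.5 -3.5 0 0.031; 1 0 0 0 0; 1 0 0 0 0; 1 0 0 0 0; 1 0 0 0 0; 1 0 0 0 0; 1 0 0 0 0; 1 0 0 0 0"

```text
clock: 7.5
tcp_pos: [0.4668, 0.0737, 0.1773]
orientation: [-2.368, -2.064, -0.0]
contact_force: [-0.4, 0.3, -0.8]
grip_width: 0.0194
```

Run:
```python
from h import *
p=camera_params('wrist'); c=grab_frame('wrist')[:,:,::-1];cv2.imwrite('pics/w5.png',c)
np.save('w5.npy',[p['eye'],p['attitude']]); o=r.get_obs();print(o['clock'],o['tcp_pos'],o['grip_width'],o['contact_force'],o['qvel'].round(3))
plan([.4667,.0742,.12],-7.9,n=3)
```

```text
7.55 [0.46680212 0.07379214 0.17729723] 0.018934890792921932 [ 0.58623753  0.11330759 -1.07052078] [-0.003  0.    -0.001 -0.001 -0.001  0.     0.   ]
heading -7.85 total twist 0.001 dist 57.3
0.1 -0.1 19.1 0.0003; 0.1 -0.1 19.1 0.0003; 0.1 -0.1 19.1 0.0003;
```

View pics/w5.png

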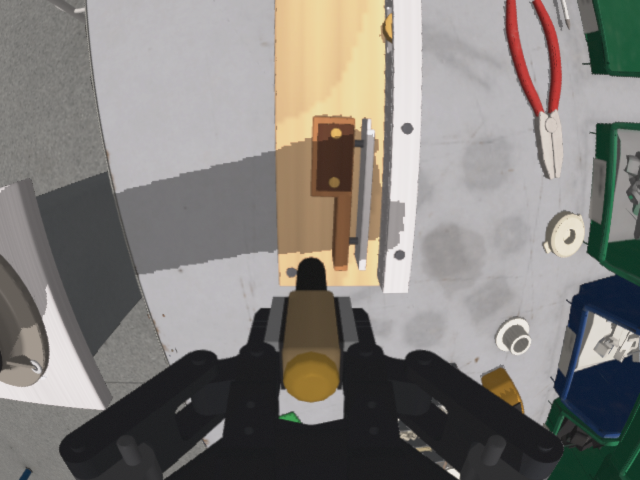

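The tip at (312,270) hangs behind and outside the notch at about (333,196). I'll measure the block again from this closer view.

Run:
```python
from h import *
c=cv2.imread('pics/w5.png')
cv2.imwrite('pics/w5a.png',cv2.resize(c[105:295,265:425],None,fx=3.75,fy=3.75,interpolation=cv2.INTER_CUBIC))
```

```text
(no output)
```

View pics/w5a.png

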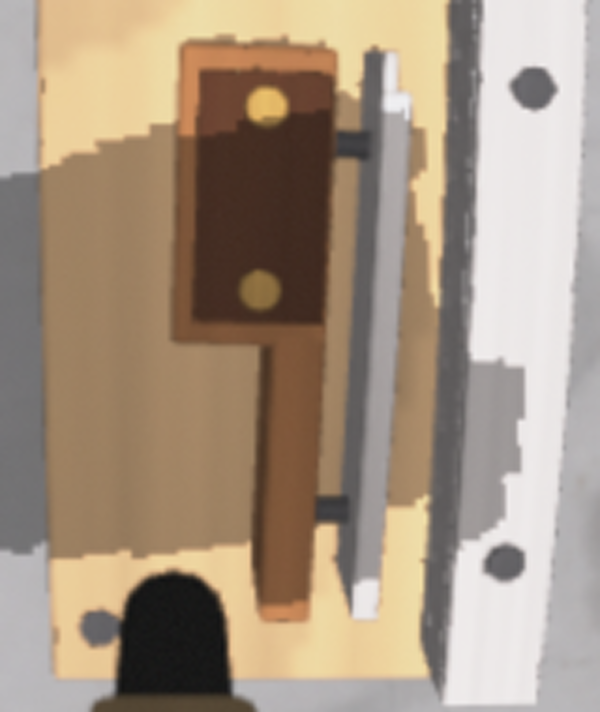

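Run:
```python
from h import *
p=camera_params('wrist'); e,a=np.load('w5.npy'); p['eye']=e;p['attitude']=a
th=np.radians(-7.9);v=np.array([np.cos(th),np.sin(th)]);u=np.array([-np.sin(th),np.cos(th)])
def P(n,x,y,z):
    q=plane(p,(265+x/3.75,105+y/3.75),z,True); print(n,'X %.4f s %.4f'%(q[:2]@v,q[:2]@u)); return q
P('SL',172,342,.048);P('notch',268,342,.048);P('tailL',262,618,.048);P('tailR',308,618,.048);P('FL',182,42,.048);P('FR',337,50,.048)
P('strip rear',378,615,.048);P('strip front',411,100,.048)
P('fence -y',445,705,.046);P('fence up',483,0,.046)
P('board',57,680,.012)
o,_=tcp();print(o['tcp_pos'][:2]@v,o['tcp_pos'][:2]@u)
# stick tip far end at tip z
P('tipL',118,680,o['tcp_pos'][2]-.0503+.01);P('tipR',232,680,o['tcp_pos'][2]-.0503+.01)
P('tip top',172,572,o['tcp_pos'][2]-.0503)
```

```text
SL X 0.4523 s 0.1608
notch X 0.4715 s 0.1609
tailL X 0.4716 s 0.1009
tailR X 0.4814 s 0.1008
FL X 0.4542 s 0.2204
FR X 0.4841 s 0.2192
strip rear X 0.4966 s 0.1014
strip front X 0.4988 s 0.2098
fence -y X 0.5134 s 0.0784
fence up X 0.5132 s 0.2303
board X 0.4240 s 0.0683
0.45222959275276237 0.13725121990281644
tipL X 0.4445 s 0.1300
tipR X 0.4612 s 0.1300
tip top X 0.4524 s 0.1430
```

Emit:
carry_out:
  motion: "1 4 0 26 0; 1 3 0 26 0; 1 3 0 26 0; 1 3 0 27 0; 1 0 0 0 0; 1 0 4 0 0; 1 0 0 0 0; 1 0 0 0 0"

```text
clock: 8.55
tcp_pos: [0.4731, 0.0863, 0.073]
orientation: [2.368, 2.064, 0.002]
contact_force: [0.9, -0.8, -0.7]
grip_width: 0.0193
```

```bash
cat >> h.py <<'E'
th=np.radians(-7.9);v=np.array([np.cos(th),np.sin(th)]);u=np.array([-np.sin(th),np.cos(th)])
def st(n=6,save=None):
    F=[];
    for i in range(n):
        c=grab_frame('wrist') ; o=r.get_obs(); F.append(o['contact_force'])
    F=np.array(F);f=F.mean(0);M=R.from_rotvec(o['orientation']).as_matrix()
    print('t %.2f X %.4f s %.4f z %.4f | Fx %.2f Fs %.2f Fz %.2f sd %s| heading %.2f grip %.4f'%(o['clock'],o['tcp_pos'][:2]@v,o['tcp_pos'][:2]@u,o['tcp_pos'][2],f[:2]@v,f[:2]@u,f[2],F.std(0).round(2),np.degrees(np.arctan2(M[1,1],M[0,1])),o['grip_width']))
    if save: cv2.imwrite(save,c[:,:,::-1]); 
    return c
E
python3 -c "
from h import *
st(10,'pics/w6.png')"
```

```text
t 9.05 X 0.4562 s 0.1503 z 0.0723 | Fx -0.16 Fs -0.10 Fz -0.79 sd [0.42 0.56 0.54]| heading -7.85 grip 0.0191
```

View pics/w6.png

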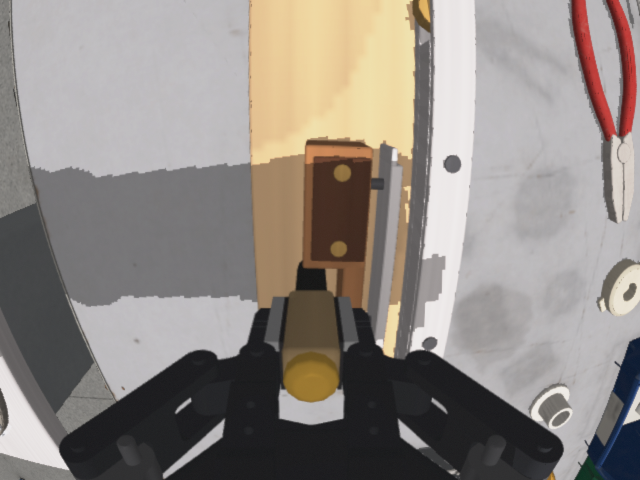

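Emit:
carry_out:
  motion: "1 0 2.5 0 0; 1 0 2.5 0 0; 1 0 2.5 0 0; 1 0 2.5 0 0; 1 0 2.5 0 0; 1 0 2 0 0; 1 0 1 0 0; 1 0 0 0 0"

```text
clock: 10.05
tcp_pos: [0.4881, 0.084, 0.0723]
orientation: [2.368, 2.064, 0.0]
contact_force: [-0.8, -0.1, -1.3]
grip_width: 0.0193
```

```bash
python3 -c "
from h import *
st(6,'pics/w7.png')"
```

```text
t 10.35 X 0.4718 s 0.1504 z 0.0724 | Fx -0.13 Fs -0.19 Fz -0.55 sd [0.42 0.46 0.39]| heading -7.85 grip 0.0188
```

View pics/w7.png

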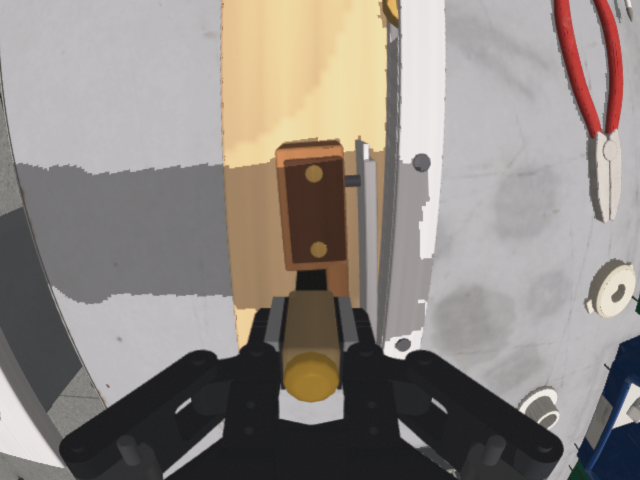

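The block is moving with the stick and the front lags slightly. I'll continue in small steps to feel for the fence.

Emit:
carry_out:
  motion: "1 0 1 0 0; 1 0 1 0 0; 1 0 1 0 0; 1 0 1 0 0; 1 0 0.5 0 0; 1 0 0.5 0 0; 1 0 0 0 0; 1 0 0 0 0"

```text
clock: 11.35
tcp_pos: [0.4929, 0.0833, 0.0723]
orientation: [2.368, 2.064, 0.0]
contact_force: [-1.5, 0.2, -0.5]
grip_width: 0.0192
```

```bash
python3 -c "
from h import *
st(6,'pics/w8.png')"
```

```text
t 11.65 X 0.4767 s 0.1503 z 0.0723 | Fx -1.68 Fs 0.16 Fz -1.31 sd [0.47 0.62 0.61]| heading -7.85 grip 0.0190
```

View pics/w8.png

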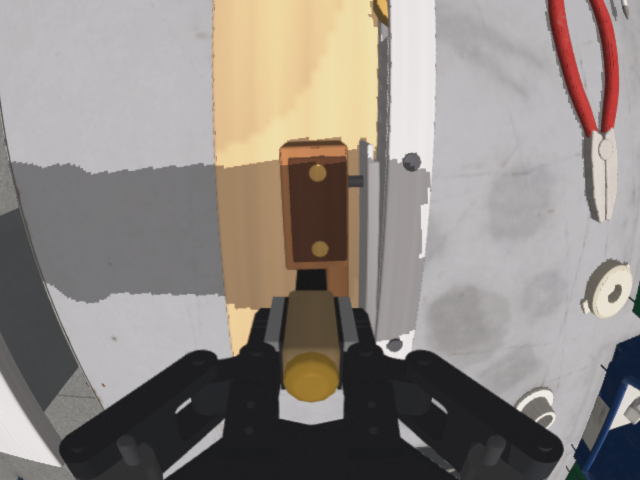

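Contact is starting to show at Fx≈-1.7 N. I'll press on in smaller steps.

Emit:
carry_out:
  motion: "1 0 0.5 0 0; 1 0 0.5 0 0; 1 0 0.5 0 0; 1 0 0 0 0; 1 0 0 0 0; 1 0 0 0 0; 1 0 0 0 0; 1 0 0 0 0"

```text
clock: 12.65
tcp_pos: [0.4944, 0.0831, 0.0723]
orientation: [2.368, 2.064, 0.0]
contact_force: [-1.0, 0.3, -0.2]
grip_width: 0.0194
```

```bash
python3 -c "
from h import *
st(6)"
```

```text
t 12.95 X 0.4783 s 0.1503 z 0.0723 | Fx -0.94 Fs 0.23 Fz -0.68 sd [0.37 0.38 0.2 ]| heading -7.85 grip 0.0194
```

Emit:
carry_out:
  motion: "1 0 0.5 0 0; 1 0 0.5 0 0; 1 0 0.5 0 0; 1 0 0 0 0; 1 0 0 0 0; 1 0 0 0 0; 1 0 0 0 0; 1 0 0 0 0"

```text
clock: 13.95
tcp_pos: [0.4947, 0.083, 0.072]
orientation: [-2.367, -2.063, 0.003]
contact_force: [-5.0, 0.1, 1.0]
grip_width: 0.0193
```

```bash
python3 -c "
from h import *
st(6,'pics/w9.png')
c=cv2.imread('pics/w9.png');cv2.imwrite('pics/w9a.png',cv2.resize(c[120:340,250:430],None,fx=3.3,fy=2.7,interpolation=cv2.INTER_CUBIC))"
```

```text
t 14.25 X 0.4786 s 0.1502 z 0.0720 | Fx -5.07 Fs 0.44 Fz 1.32 sd [0.63 0.24 0.72]| heading -7.84 grip 0.0192
```

View pics/w9a.png

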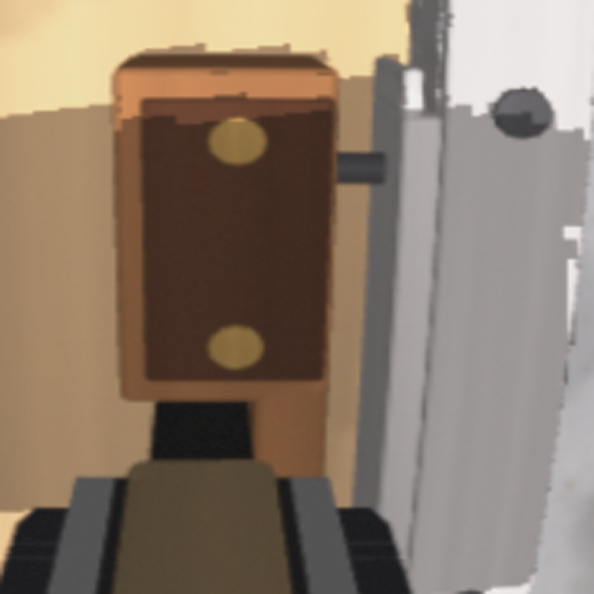

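The press is about 5 N and the runner is flush with the fence. I'll ease off a little, slide forward to seat the tip on the shoulder, then press again.

Emit:
carry_out:
  motion: "1 0 -0.9 0 0; 1 0 0 0 0; 1 1 0 0 0; 1 1 0 0 0; 1 1 0 0 0; 1 1 0 0 0; 1 1 0 0 0; 1 0 0 0 0"

```text
clock: 15.25
tcp_pos: [0.4954, 0.088, 0.0722]
orientation: [-2.368, -2.064, 0.001]
contact_force: [-4.2, -1.1, -0.4]
grip_width: 0.0194
```

```bash
python3 -c "
from h import *
st(6,'pics/w10.png')
c=cv2.imread('pics/w10.png');cv2.imwrite('pics/w10a.png',cv2.resize(c[120:340,250:430],None,fx=3.3,fy=2.7,interpolation=cv2.INTER_CUBIC))"
```

```text
t 15.55 X 0.4786 s 0.1552 z 0.0722 | Fx -4.51 Fs -1.70 Fz -0.53 sd [0.47 0.34 0.16]| heading -7.85 grip 0.0192
```

View pics/w10a.png

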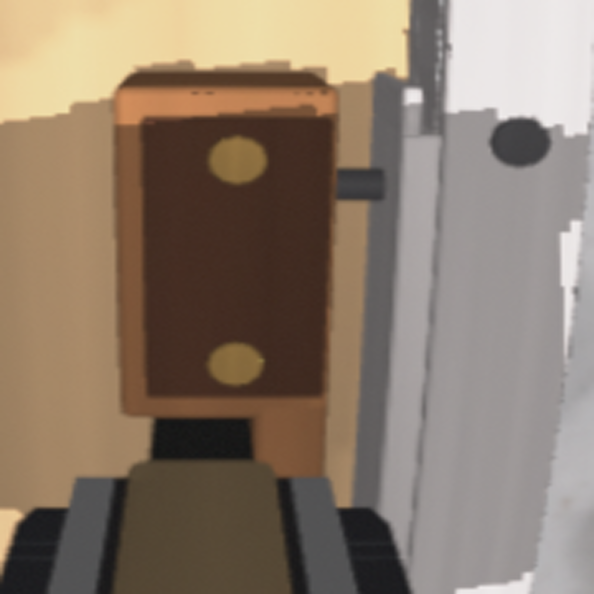

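Emit:
carry_out:
  motion: "1 1 0 0 0; 1 1 0 0 0; 1 1 0 0 0; 1 1 0 0 0; 1 0 0 0 0; 1 0 0 0 0; 1 0 0 0 0; 1 0 0 0 0"

```text
clock: 16.55
tcp_pos: [0.4959, 0.092, 0.0722]
orientation: [-2.368, -2.064, 0.001]
contact_force: [-5.1, -0.3, -1.0]
grip_width: 0.019
```

```bash
python3 -c "
from h import *
st(6,'pics/w11.png')
c=cv2.imread('pics/w11.png');cv2.imwrite('pics/w11a.png',cv2.resize(c[120:340,250:430],None,fx=3.3,fy=2.7,interpolation=cv2.INTER_CUBIC))"
```

```text
t 16.85 X 0.4786 s 0.1593 z 0.0722 | Fx -4.64 Fs -2.13 Fz -1.01 sd [0.37 0.53 0.51]| heading -7.85 grip 0.0189
```

View pics/w11a.png

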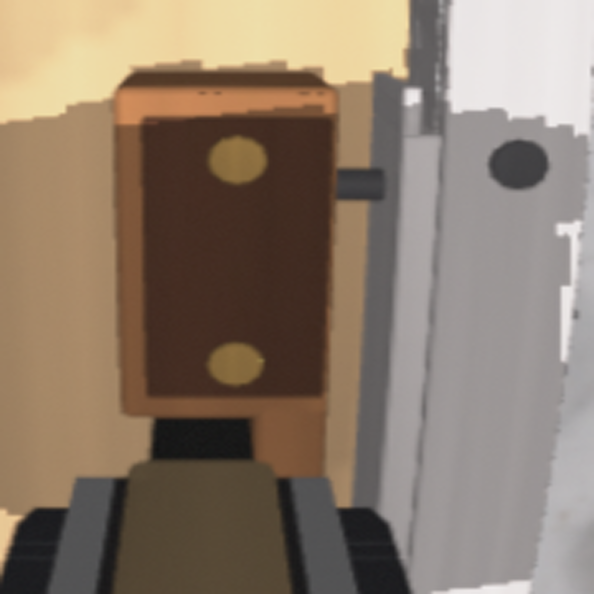

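The block now moves with the stick (Fs≈-2 N). I'll raise the lateral press to about 9 N.

Emit:
carry_out:
  motion: "1 0 0.5 0 0; 1 0 0.5 0 0; 1 0 0.5 0 0; 1 0 0 0 0; 1 0 0 0 0; 1 0 0 0 0; 1 0 0 0 0; 1 0 0 0 0"

```text
clock: 17.85
tcp_pos: [0.4961, 0.0919, 0.0721]
orientation: [-2.366, -2.063, 0.003]
contact_force: [-7.6, -0.2, 1.7]
grip_width: 0.0189
```

```bash
python3 -c "
from h import *
st(6,'pics/w12.png')
p=camera_params('wrist');q=plane(p,(250+205/3.3,120+412/2.7),.048,True)[:2];print('shoulder X,s',q@v,q@u)
for px in((330,160),(325,395),(437,190),(425,400)):
  q=plane(p,(250+px[0]/3.3,120+px[1]/2.7),.048,True)[:2];print(q@v,q@u)
"
```

```text
t 18.15 X 0.4787 s 0.1592 z 0.0721 | Fx -7.81 Fs -1.66 Fz 2.71 sd [0.46 0.32 0.17]| heading -7.84 grip 0.0193
shoulder X,s 0.4794005046887517 0.16755957982728326
0.4965784367420125 0.21385451891414708
0.4972207887567915 0.1709263754281699
0.5118579680915747 0.20889415405924563
0.5124020789478191 0.16985340054802153
```

Emit:
carry_out:
  motion: "1 1 0.4 0 0; 1 2 0.3 0 0; 1 3 0 0 0; 1 3 0 0 0; 1 3 0 0 0; 1 3 0 0 0; 1 3 0 0 0; 1 3 0 0 0"

```text
clock: 19.15
tcp_pos: [0.4989, 0.1118, 0.0719]
orientation: [-2.367, -2.062, 0.006]
contact_force: [-10.1, -2.8, 3.5]
grip_width: 0.0189
```

```bash
python3 -c "
from h import *
st(5,'pics/w13.png')
"
```

```text
t 19.40 X 0.4788 s 0.1798 z 0.0719 | Fx -9.01 Fs -2.98 Fz 3.44 sd [0.4  0.62 0.48]| heading -7.84 grip 0.0193
```

View pics/w13.png

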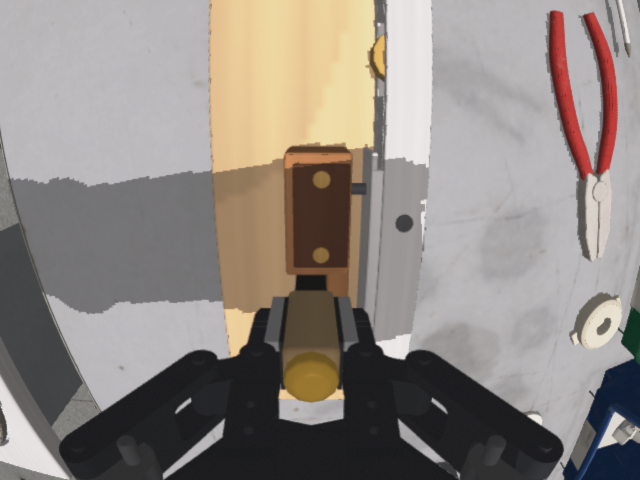

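Emit:
carry_out:
  motion: "1 3 0 0 0; 1 3 0 0 0; 1 3 0 0 0; 1 3 0 0 0; 1 3 0 0 0; 1 3 0 0 0; 1 3 0 0 0; 1 3 0 0 0"

```text
clock: 20.4
tcp_pos: [0.5022, 0.1356, 0.0719]
orientation: [-2.367, -2.062, 0.007]
contact_force: [-9.0, -3.7, 3.5]
grip_width: 0.0195
```

```bash
python3 -c "
from h import *
st(4,'pics/w14.png')
"
```

```text
t 20.60 X 0.4788 s 0.2038 z 0.0718 | Fx -9.05 Fs -2.91 Fz 3.84 sd [0.25 0.73 0.14]| heading -7.83 grip 0.0196
```

View pics/w14.png

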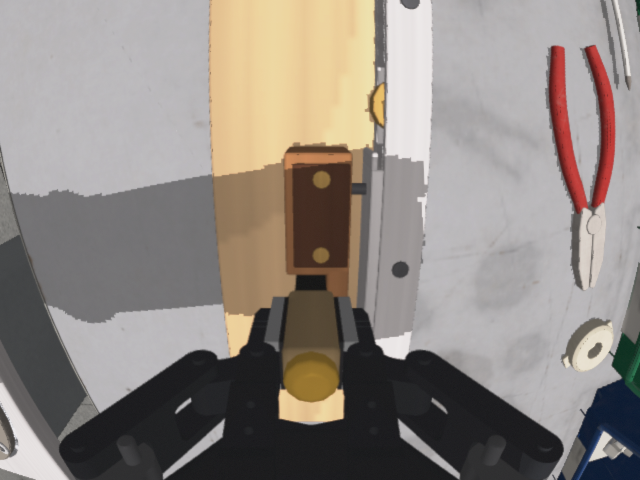

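Emit:
carry_out:
  motion: "1 2 0.2 0 0; 1 2 0.2 0 0; 1 2 0 0 0; 1 2 0 0 0; 1 2 0 0 0; 1 2 0 0 0; 1 2 0 0 0; 1 2 0 0 0"

```text
clock: 21.6
tcp_pos: [0.5044, 0.1513, 0.0718]
orientation: [-2.366, -2.062, 0.008]
contact_force: [-10.1, -2.6, 4.0]
grip_width: 0.019
```

```bash
python3 -c "
from h import *
st(4,'pics/w15.png')
c=cv2.imread('pics/w15.png');cv2.imwrite('pics/w15a.png',cv2.resize(c[100:300,270:430],None,fx=3.5,fy=2.8,interpolation=cv2.INTER_CUBIC))
"
```

```text
t 21.80 X 0.4789 s 0.2196 z 0.0718 | Fx -9.32 Fs -3.54 Fz 4.37 sd [0.29 0.4  0.29]| heading -7.84 grip 0.0188
```

View pics/w15a.png

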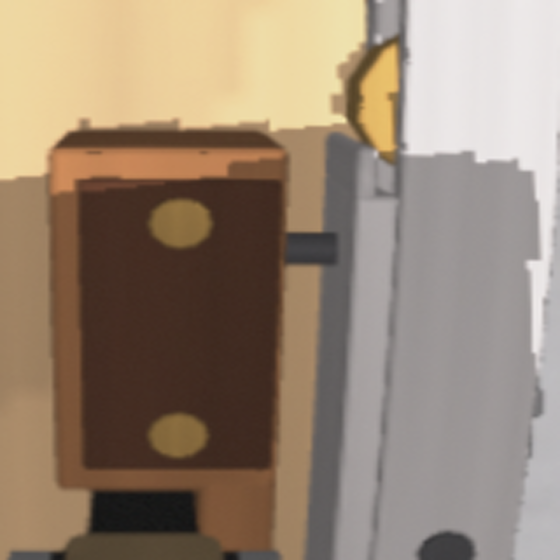

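The roller is just ahead of the strip's lead-in end. I'll feed on slowly.

Emit:
carry_out:
  motion: "1 1.5 0 0 0; 1 1.5 0 0 0; 1 1.5 0 0 0; 1 1.5 0 0 0; 1 1.5 0 0 0; 1 1.5 0 0 0; 1 1.5 0 0 0; 1 1.5 0 0 0"

```text
clock: 22.8
tcp_pos: [0.506, 0.1629, 0.0717]
orientation: [-2.367, -2.062, 0.008]
contact_force: [-10.8, -3.1, 4.5]
grip_width: 0.0195
```

```bash
python3 -c "
from h import *
st(4,'pics/w16.png')
c=cv2.imread('pics/w16.png');cv2.imwrite('pics/w16a.png',cv2.resize(c[100:300,270:430],None,fx=3.5,fy=2.8,interpolation=cv2.INTER_CUBIC))
"
```

```text
t 23.00 X 0.4788 s 0.2313 z 0.0717 | Fx -9.68 Fs -3.81 Fz 4.18 sd [0.46 0.47 0.55]| heading -7.84 grip 0.0192
```

View pics/w16a.png

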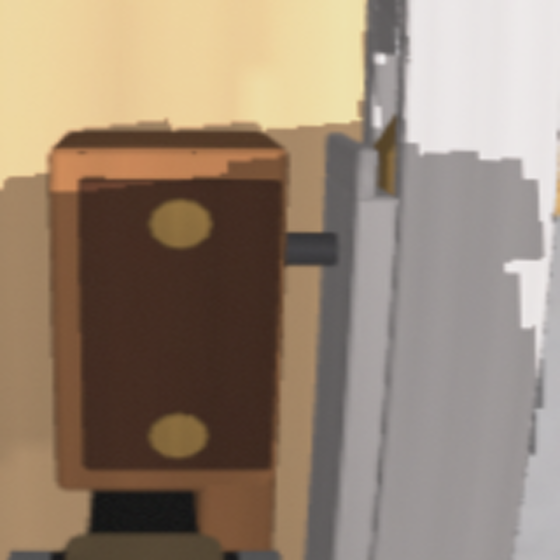

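The lead-in is pushing the roller in and the block stays flat. I'll keep feeding.

Emit:
carry_out:
  motion: "1 2 0 0 0; 1 2 0 0 0; 1 2 0 0 0; 1 2 0 0 0; 1 2 0 0 0; 1 2 0 0 0; 1 2 0 0 0; 1 2 0 0 0"

```text
clock: 24.0
tcp_pos: [0.5083, 0.1797, 0.0717]
orientation: [-2.365, -2.063, 0.007]
contact_force: [-9.8, -1.4, 2.5]
grip_width: 0.0192
```

```bash
python3 -c "
from h import *
st(4,'pics/w17.png')
c=cv2.imread('pics/w17.png');cv2.imwrite('pics/w17a.png',cv2.resize(c[100:300,270:430],None,fx=3.5,fy=2.8,interpolation=cv2.INTER_CUBIC))
"
```

```text
t 24.20 X 0.4788 s 0.2482 z 0.0717 | Fx -9.50 Fs -2.02 Fz 2.64 sd [0.45 0.53 0.45]| heading -7.80 grip 0.0190
```

View pics/w17a.png

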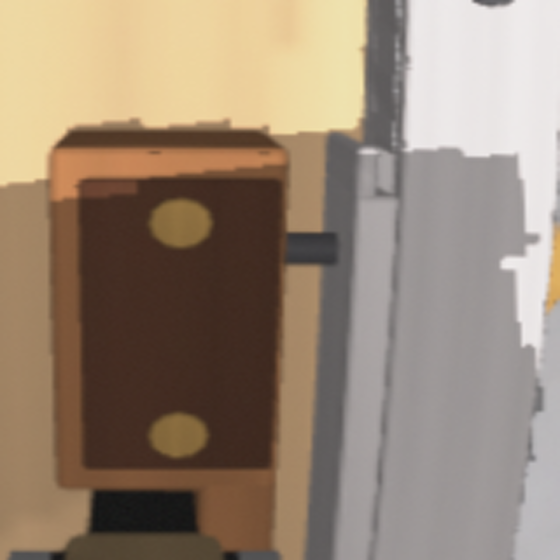

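Emit:
carry_out:
  motion: "1 3 0.1 0 0; 1 3 0 0 0; 1 3 0 0 0; 1 3 0 0 0; 1 3 0 0 0; 1 3 0 0 0; 1 3 0 0 0; 1 3 0 0 0"

```text
clock: 25.2
tcp_pos: [0.5116, 0.2036, 0.0717]
orientation: [-2.365, -2.063, 0.007]
contact_force: [-10.9, -2.3, 3.7]
grip_width: 0.0192
```

```bash
python3 -c "
from h import *
st(4)
"
```

```text
t 25.40 X 0.4788 s 0.2726 z 0.0718 | Fx -9.47 Fs -1.84 Fz 2.59 sd [0.71 0.4  0.44]| heading -7.79 grip 0.0187
```

Emit:
carry_out:
  motion: "1 3 0.1 0 0; 1 3 0 0 0; 1 3 0 0 0; 1 3 0 0 0; 1 3 0 0 0; 1 3 0 0 0; 1 3 0 0 0; 1 3 0 0 0"

```text
clock: 26.4
tcp_pos: [0.5149, 0.2275, 0.0718]
orientation: [-2.365, -2.063, 0.007]
contact_force: [-10.6, -1.5, 4.5]
grip_width: 0.0192
```

```bash
python3 -c "
from h import *
st(4,'pics/w18.png')
"
```

```text
t 26.60 X 0.4788 s 0.2967 z 0.0717 | Fx -10.24 Fs -1.86 Fz 2.97 sd [0.32 0.67 0.26]| heading -7.78 grip 0.0189
```

View pics/w18.png

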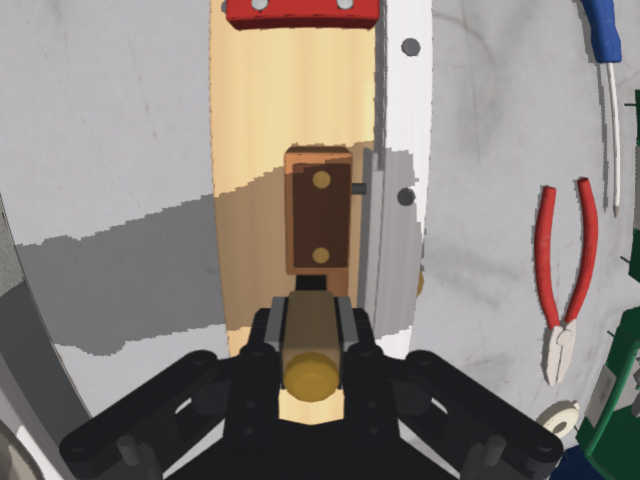

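The block is at jig y≈+0.045 and still flush, with Fx≈10 N. I'll continue.

Emit:
carry_out:
  motion: "1 2.5 0 0 0; 1 2.5 0 0 0; 1 2.5 0 0 0; 1 2.5 0 0 0; 1 2.5 0 0 0; 1 2.5 0 0 0; 1 2.5 0 0 0; 1 2.5 0 0 0"

```text
clock: 27.6
tcp_pos: [0.5177, 0.2475, 0.0718]
orientation: [-2.365, -2.063, 0.007]
contact_force: [-11.2, -2.1, 3.0]
grip_width: 0.0195
```

```bash
python3 -c "
from h import *
st(4)
"
```

```text
t 27.80 X 0.4788 s 0.3167 z 0.0717 | Fx -10.01 Fs -2.30 Fz 2.90 sd [0.51 0.42 0.39]| heading -7.77 grip 0.0199
```

Emit:
carry_out:
  motion: "1 2.5 0.1 0 0; 1 2.5 0.1 0 0; 1 2.5 0 0 0; 1 2.5 0 0 0; 1 2.5 0 0 0; 1 2.5 0 0 0; 1 2.5 0 0 0; 1 2.5 0 0 0"

```text
clock: 28.8
tcp_pos: [0.5205, 0.2673, 0.0718]
orientation: [-2.365, -2.063, 0.007]
contact_force: [-10.2, -2.1, 4.3]
grip_width: 0.0188
```

```bash
python3 -c "
from h import *
st(4,'pics/w19.png')
"
```

```text
t 29.00 X 0.4787 s 0.3368 z 0.0717 | Fx -10.20 Fs -2.82 Fz 3.34 sd [0.62 0.19 0.49]| heading -7.77 grip 0.0189
```

View pics/w19.png

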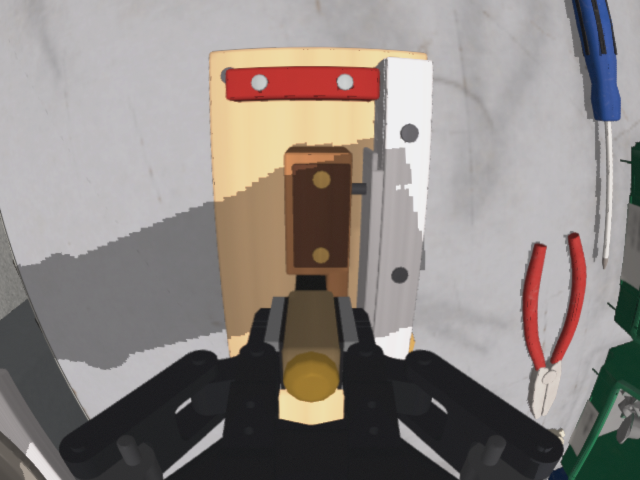

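Emit:
carry_out:
  motion: "1 2 0 0 0; 1 2 0 0 0; 1 2 0 0 0; 1 2 0 0 0; 1 2 0 0 0; 1 2 0 0 0; 1 2 0 0 0; 1 1 0 0 0"

```text
clock: 30.0
tcp_pos: [0.5226, 0.2831, 0.0718]
orientation: [-2.364, -2.064, 0.005]
contact_force: [-10.0, -0.9, 2.0]
grip_width: 0.0188
```

```bash
python3 -c "
from h import *
st(4,'pics/w20.png')
c=cv2.imread('pics/w20.png');cv2.imwrite('pics/w20a.png',cv2.resize(c[90:300,200:430],None,fx=3,fy=2.7,interpolation=cv2.INTER_CUBIC))
"
```

```text
t 30.20 X 0.4787 s 0.3525 z 0.0718 | Fx -9.80 Fs -0.63 Fz 1.91 sd [0.59 0.78 0.59]| heading -7.74 grip 0.0191
```

View pics/w20a.png

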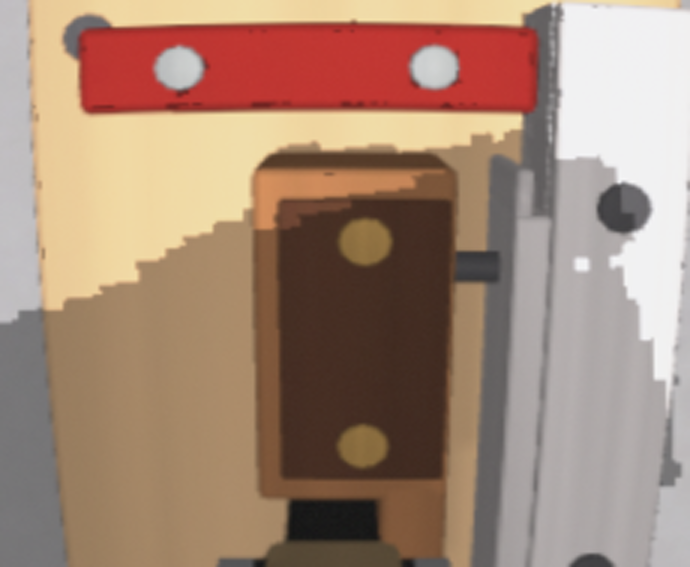

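Emit:
carry_out:
  motion: "1 1 0 0 0; 1 1 0 0 0; 1 1 0 0 0; 1 1 0 0 0; 1 1 0 0 0; 1 0 0 0 0; 1 0 0 0 0; 1 0 0 0 0"

```text
clock: 31.2
tcp_pos: [0.5233, 0.2877, 0.0718]
orientation: [-2.364, -2.064, 0.006]
contact_force: [-10.0, -0.7, 2.2]
grip_width: 0.019
```

```bash
python3 -c "
from h import *
st(4,'pics/w21.png')
c=cv2.imread('pics/w21.png');cv2.imwrite('pics/w21a.png',cv2.resize(c[90:300,200:430],None,fx=3,fy=2.7,interpolation=cv2.INTER_CUBIC))
"
```

```text
t 31.40 X 0.4787 s 0.3569 z 0.0718 | Fx -10.11 Fs -2.19 Fz 2.84 sd [0.08 0.71 0.38]| heading -7.76 grip 0.0193
```

View pics/w21a.png

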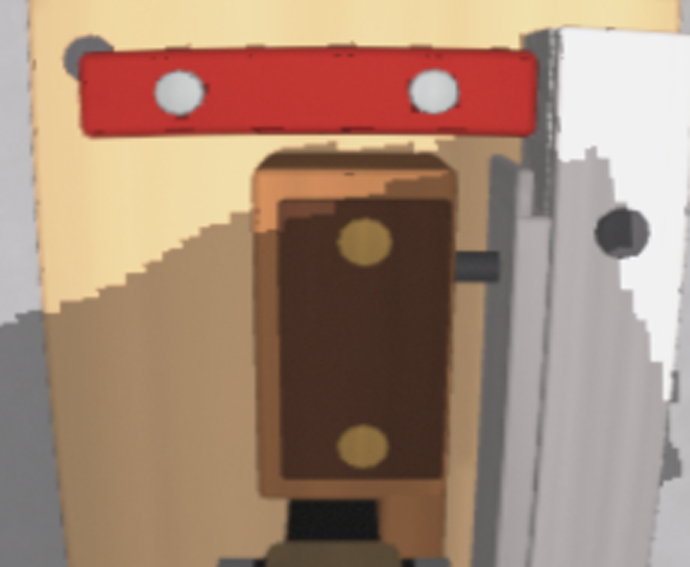

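About 3–4 mm remain and the roller is already past. I'll ease the lateral press and close the gap slowly.

Emit:
carry_out:
  motion: "1 0.5 -0.5 0 0; 1 0.5 -0.5 0 0; 1 0.5 0 0 0; 1 0.5 0 0 0; 1 0.5 0 0 0; 1 0.5 0 0 0; 1 0 0 0 0; 1 0 0 0 0"

```text
clock: 32.4
tcp_pos: [0.5235, 0.2902, 0.0717]
orientation: [-2.366, -2.064, 0.005]
contact_force: [-8.1, -3.5, 1.4]
grip_width: 0.0192
```

```bash
python3 -c "
from h import *
st(5)
"
```

```text
t 32.65 X 0.4786 s 0.3594 z 0.0718 | Fx -7.69 Fs -2.86 Fz 0.77 sd [0.69 0.66 0.23]| heading -7.80 grip 0.0195
```

Emit:
carry_out:
  motion: "1 0.5 -0.3 0 0; 1 0.5 0 0 0; 1 0.5 0 0 0; 1 0 0 0 0; 1 0 0 0 0; 1 0 0 0 0; 1 0 0 0 0; 1 0 0 0 0"

```text
clock: 33.65
tcp_pos: [0.5236, 0.2918, 0.0718]
orientation: [-2.366, -2.064, 0.004]
contact_force: [-8.1, -1.5, -1.4]
grip_width: 0.0191
```

```bash
python3 -c "
from h import *
st(5,'pics/w22.png')
c=cv2.imread('pics/w22.png');cv2.imwrite('pics/w22a.png',cv2.resize(c[90:300,200:430],None,fx=3,fy=2.7,interpolation=cv2.INTER_CUBIC))
"
```

```text
t 33.90 X 0.4786 s 0.3610 z 0.0717 | Fx -6.79 Fs -2.63 Fz 0.02 sd [0.43 0.25 0.13]| heading -7.80 grip 0.0192
```

View pics/w22a.png

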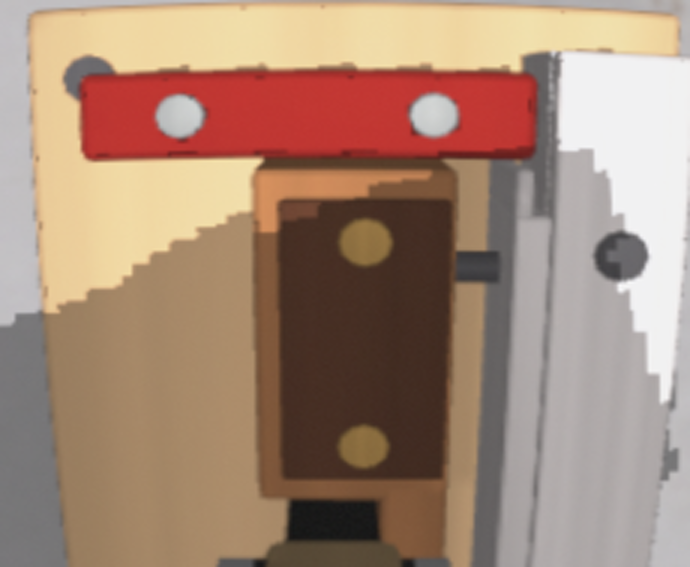

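Emit:
carry_out:
  motion: "1 0.5 0 0 0; 1 0.5 0 0 0; 1 0.5 0 0 0; 1 0 0 0 0; 1 0 0 0 0; 1 0 0 0 0; 1 0 0 0 0; 1 0 0 0 0"

```text
clock: 34.9
tcp_pos: [0.5238, 0.2924, 0.0717]
orientation: [-2.367, -2.064, 0.006]
contact_force: [-7.1, -3.3, 1.2]
grip_width: 0.0191
```

```bash
python3 -c "
from h import *
st(5,'pics/w23.png')
c=cv2.imread('pics/w23.png');cv2.imwrite('pics/w23a.png',cv2.resize(c[90:300,200:430],None,fx=3,fy=2.7,interpolation=cv2.INTER_CUBIC))
"
```

```text
t 35.15 X 0.4786 s 0.3617 z 0.0717 | Fx -7.55 Fs -4.43 Fz 1.82 sd [0.29 0.43 0.36]| heading -7.83 grip 0.0193
```

View pics/w23a.png

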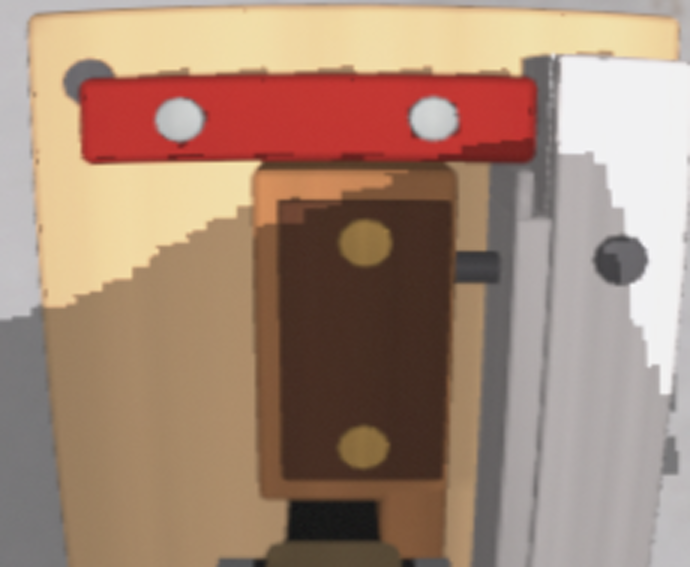

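The stop has been met: I commanded 1.5 mm and the tip moved 0.7, with Fs≈4.4 N. I'll press a little more.

Emit:
carry_out:
  motion: "1 0.5 0 0 0; 1 0.5 0 0 0; 1 0 0 0 0; 1 0 0 0 0; 1 0 0 0 0; 1 0 0 0 0; 1 0 0 0 0; 1 0 0 0 0"

```text
clock: 36.15
tcp_pos: [0.5238, 0.2925, 0.0717]
orientation: [-2.368, -2.063, 0.007]
contact_force: [-9.5, -4.5, 2.1]
grip_width: 0.019
```

```bash
python3 -c "
from h import *
st(6)
"
```

```text
t 36.45 X 0.4786 s 0.3618 z 0.0718 | Fx -7.21 Fs -6.39 Fz 2.89 sd [0.43 0.34 0.37]| heading -7.86 grip 0.0194
```

Emit:
carry_out:
  motion: "1 0.3 0 0 0; 1 0.2 0 0 0; 1 0 0 0 0; 1 0 0 0 0; 1 -0.5 -0.5 0 0; 1 -0.5 -0.5 0 0; 1 -0.5 -0.5 0 0; 1 0 0 0 0"

```text
clock: 37.45
tcp_pos: [0.5236, 0.2925, 0.0718]
orientation: [2.368, 2.064, -0.002]
contact_force: [-4.3, -2.5, -1.9]
grip_width: 0.019
```

```bash
python3 -c "
from h import *
st(5)
"
```

```text
t 37.70 X 0.4784 s 0.3617 z 0.0718 | Fx -3.83 Fs -4.13 Fz -2.26 sd [0.26 0.31 0.22]| heading -7.85 grip 0.0193
```

Emit:
carry_out:
  motion: "1 -0.5 -0.4 0 0; 1 -0.5 -0.4 0 0; 1 -0.5 -0.4 0 0; 1 -0.5 -0.4 0 0; 1 -0.5 -0.5 0 0; 1 -1 -1 0 0; 1 -2 -2 0 0; 1 -2 -2 0 0"

```text
clock: 38.7
tcp_pos: [0.516, 0.2865, 0.0724]
orientation: [2.368, 2.064, 0.001]
contact_force: [-0.1, -0.5, -0.9]
grip_width: 0.0196
```

```bash
python3 -c "
from h import *
st(5,'pics/w24.png')
c=cv2.imread('pics/w24.png');cv2.imwrite('pics/w24a.png',cv2.resize(c[90:300,200:430],None,fx=3,fy=2.7,interpolation=cv2.INTER_CUBIC))
"
```

```text
t 38.95 X 0.4717 s 0.3549 z 0.0723 | Fx -0.15 Fs -0.07 Fz -0.29 sd [0.48 0.39 0.52]| heading -7.85 grip 0.0197
```

View pics/w24a.png

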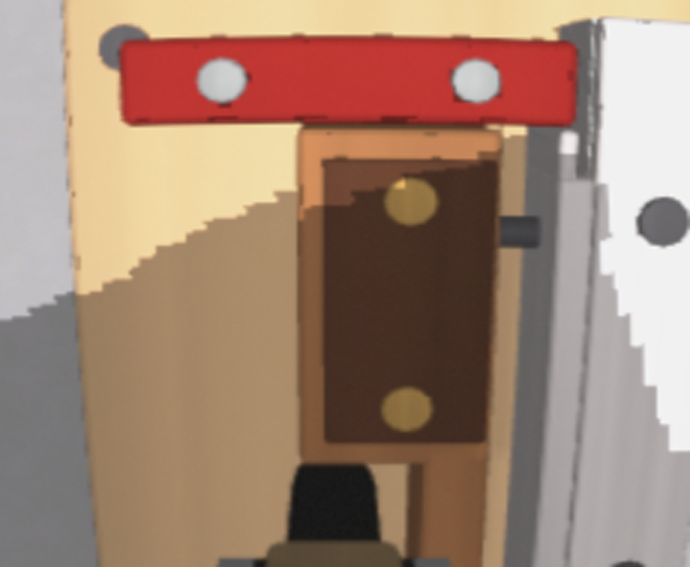

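The block stayed flush with fence and stop as the stick came away. I'll lift clear and check it.

Emit:
carry_out:
  motion: "1 -1 -1 -15 0; 1 0 0 -30 0; 1 0 0 -40 0; 1 0 0 -30 0; 1 0 0 0 0; 1 0 0 0 0; 1 0 0 0 0; 1 0 0 0 0"

```text
clock: 39.95
tcp_pos: [0.5144, 0.2854, 0.1864]
orientation: [2.368, 2.064, -0.003]
contact_force: [-0.4, 0.0, -1.2]
grip_width: 0.019
```

```bash
python3 -c "
from h import *
c=st(1,'pics/w25.png')
c=cv2.imread('pics/w25.png');cv2.imwrite('pics/w25a.png',cv2.resize(c[110:300,250:430],None,fx=3.5,fy=3,interpolation=cv2.INTER_CUBIC))
plan([.448,-.3295,.19],4.6,n=11)
"
```

```text
t 40.00 X 0.4705 s 0.3535 z 0.1866 | Fx 0.03 Fs 0.14 Fz -0.54 sd [0. 0. 0.]| heading -7.86 grip 0.0195
heading -7.86 total twist -0.217 dist 618.6
-56.2 1.6 -0.3 -0.0198; -56.2 0.5 -0.3 -0.0198; -56.2 -0.6 -0.3 -0.0198; -56.2 -1.7 -0.3 -0.0198; -56.2 -2.8 -0.3 -0.0198; -56.1 -3.9 -0.3 -0.0198; -56.0 -5.0 -0.3 -0.0198; -55.9 -6.1 -0.3 -0.0198; -55.8 -7.2 -0.3 -0.0198; -55.6 -8.3 -0.3 -0.0198; -55.4 -9.4 -0.3 -0.0198;
```

View pics/w25a.png

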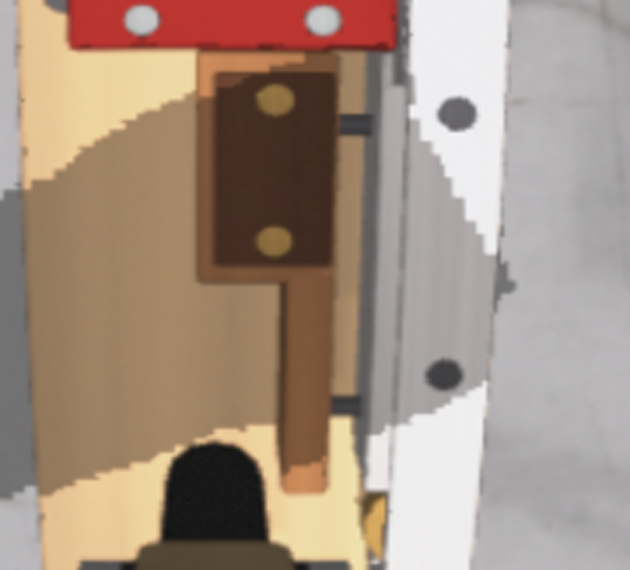

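The block sits flush with fence and stop, and the roller has come out again behind it. Now I'll return the stick.

Emit:
carry_out:
  motion: "1 -56 1.5 0 -0.02; 1 -56 0.5 0 -0.02; 1 -56 -0.5 0 -0.02; 1 -56 -1.5 0 -0.02; 1 -56 -3 0 -0.02; 1 -56 -4 0 -0.02; 1 -56 -5 0 -0.02; 1 -56 -6 0 -0.02"

```text
clock: 41.0
tcp_pos: [0.4666, -0.1622, 0.1873]
orientation: [2.195, 2.248, 0.0]
contact_force: [1.6, 0.5, 0.7]
grip_width: 0.0195
```

Emit:
carry_out:
  motion: "1 -56 -7 0 -0.02; 1 -56 -8.5 0 -0.02; 1 -55 -9.5 0 -0.02; 1 0 0 0 0; 1 0 0 0 0; 1 0 0 0 0; 1 0 0 0 0; 1 0 0 0 0"

```text
clock: 42.0
tcp_pos: [0.4495, -0.3276, 0.1873]
orientation: [-2.126, -2.313, -0.001]
contact_force: [0.9, -0.4, -0.2]
grip_width: 0.0194
```

```bash
python3 -c "
from h import *
c=st(1,'pics/w26.png')
plan([.448,-.3295,.11],4.6,n=2)
c=cv2.imread('pics/w26.png');cv2.imwrite('pics/w26a.png',cv2.convertScaleAbs(cv2.resize(c[170:410,230:400],None,fx=3,fy=2.5,interpolation=cv2.INTER_CUBIC),alpha=1.6))
"
```

```text
t 42.05 X 0.4902 s -0.2630 z 0.1873 | Fx -0.62 Fs 0.29 Fz 0.24 sd [0. 0. 0.]| heading 4.82 grip 0.0190
heading 4.82 total twist 0.004 dist 77.4
-0.8 -0.8 38.7 0.0019; -0.8 -0.8 38.7 0.0019;
```

View pics/w26a.png

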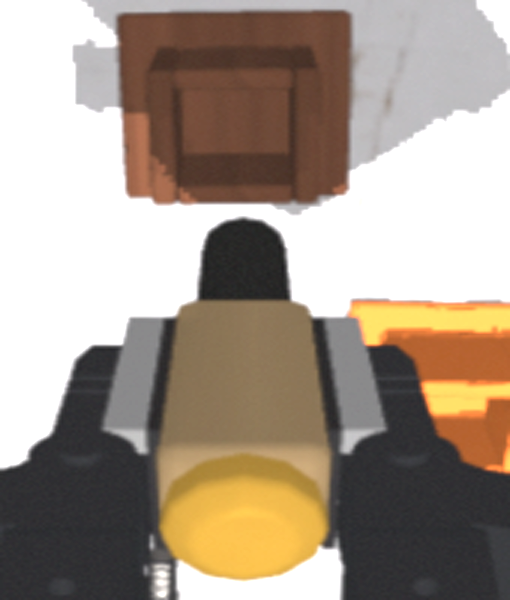

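```bash
python3 -c "
from h import *
p=camera_params('wrist');o,M=tcp()
def P(n,x,y,z):
    q=plane(p,(230+x/3,170+y/2.5),z,True);print(n,q.round(4),(M.T@(q-o['tcp_pos'])*1000).round(1));return q
a=[P('pot',x,y,.044) for x,y in((150,70),(315,70),(314,204),(154,204))]
b=[P('fl',x,y,.005) for x,y in((118,14),(352,12),(348,195),(127,197))]
print(np.mean(a,0),np.mean(b,0))
zt=o['tcp_pos'][2]-.0503
P('tip front',245,218,zt);P('tipL',200,270,zt);P('tipR',288,270,zt)
P('cap',245,515,o['tcp_pos'][2]+.0497)
"
```

```text
pot [ 0.4234 -0.3108  0.044 ] [ 19.1 -24.5 143.3]
pot [ 0.4666 -0.3072  0.044 ] [ 19.1  18.9 143.4]
pot [ 0.471  -0.3522  0.044 ] [-26.1  19.5 143.3]
pot [ 0.4271 -0.3559  0.044 ] [-26.1 -24.6 143.3]
fl [ 0.41   -0.3001  0.005 ] [ 30.9 -37.  182.3]
fl [ 0.4787 -0.2936  0.005 ] [ 31.6  32.1 182.4]
fl [ 0.4851 -0.3623  0.005 ] [-37.4  32.7 182.3]
fl [ 0.4164 -0.3689  0.005 ] [-38.2 -36.3 182.3]
[ 0.44703566 -0.33151089  0.044     ] [ 0.44757602 -0.33122153  0.005     ]
tip front [ 0.4492 -0.3218  0.137 ] [ 6.   0.3 50.3]
tipL [ 0.4418 -0.3353  0.137 ] [-6.8 -8.3 50.3]
tipR [ 0.4585 -0.3339  0.137 ] [-6.8  8.6 50.3]
cap [ 0.4492 -0.3233  0.237 ] [  4.6   0.2 -49.7]
```

Emit:
carry_out:
  motion: "1 -1.5 -2.5 0 0; 1 0 0 30 0; 1 0 0 30 0; 1 0 0 0 0; 1 0 0 25 0; 1 0 0 25 0; 1 0 0 10 0; 1 0 0 0 0"

```text
clock: 43.05
tcp_pos: [0.4469, -0.3304, 0.0678]
orientation: [2.128, 2.311, -0.0]
contact_force: [0.6, -0.1, 0.9]
grip_width: 0.0194
```

```bash
python3 -c "
from h import *
c=st(4,'pics/w27.png')
o=r.get_obs();print(o['tcp_pos'])
c=cv2.imread('pics/w27.png');cv2.imwrite('pics/w27a.png',cv2.convertScaleAbs(cv2.resize(c[170:410,230:400],None,fx=3,fy=2.5,interpolation=cv2.INTER_CUBIC),alpha=1.6))
"
```

```text
t 43.25 X 0.4885 s -0.2660 z 0.0683 | Fx 0.14 Fs -0.07 Fz -0.64 sd [0.2  0.32 0.67]| heading 4.75 grip 0.0192
[ 0.44735449 -0.33061099  0.06833659]
```

View pics/w27a.png

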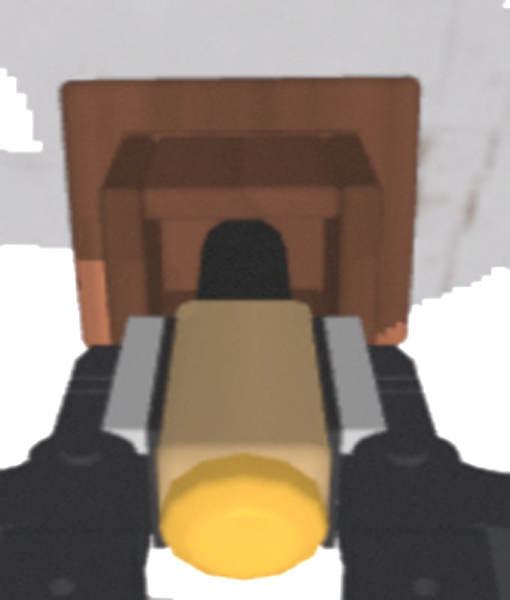

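The tip is inside the pot. I'll lower the last 10 mm.

Emit:
carry_out:
  motion: "1 0 0 3 0; 1 0 0 3 0; 1 0 0 2 0; 1 0 0 1 0; 1 0 0 0.5 0; 1 0 0 0 0; 1 0 0 0 0; 1 0 0 0 0"

```text
clock: 44.25
tcp_pos: [0.4467, -0.3302, 0.0578]
orientation: [2.127, 2.312, 0.0]
contact_force: [-0.5, 0.1, -0.3]
grip_width: 0.0193
```

```bash
python3 -c "
from h import *
c=st(4)
"
```

```text
t 44.45 X 0.4879 s -0.2656 z 0.0578 | Fx 0.44 Fs -0.02 Fz -0.75 sd [0.32 0.19 0.27]| heading 4.75 grip 0.0191
```

Emit:
carry_out:
  motion: "1 0 0 0.5 0; 1 0 0 0 0; 0.7 0 0 0 0; 0.6 0 0 0 0; 0.4 0 0 0 0; 0 0 0 0 0; 0 0 0 0 0; 0 0 0 0 0"

```text
clock: 45.45
tcp_pos: [0.4467, -0.3302, 0.0573]
orientation: [-2.127, -2.312, 0.0]
contact_force: [-0.2, -0.7, 0.0]
grip_width: 0.0851
```

Emit:
carry_out:
  motion: "0 0 0 0 0; 0 0 0 0 0; 0 0 0 -10 0; 0 0 0 -25 0; 0 0 0 -40 0; 0 0 0 -40 0; 0 0 0 0 0; 0 0 0 0 0"

```text
clock: 46.45
tcp_pos: [0.4466, -0.3298, 0.1723]
orientation: [-2.127, -2.312, -0.001]
contact_force: [-0.1, 0.3, -1.0]
grip_width: 0.0854
```

```bash
python3 -c "
from h import *
c=st(1,'pics/w28.png'); cv2.imwrite('pics/s2.png',grab_frame('scene')[:,:,::-1])
"
```

```text
t 46.50 X 0.4874 s -0.2651 z 0.1717 | Fx 0.19 Fs -0.47 Fz 0.73 sd [0. 0. 0.]| heading 4.76 grip 0.0855
```

View pics/w28.png

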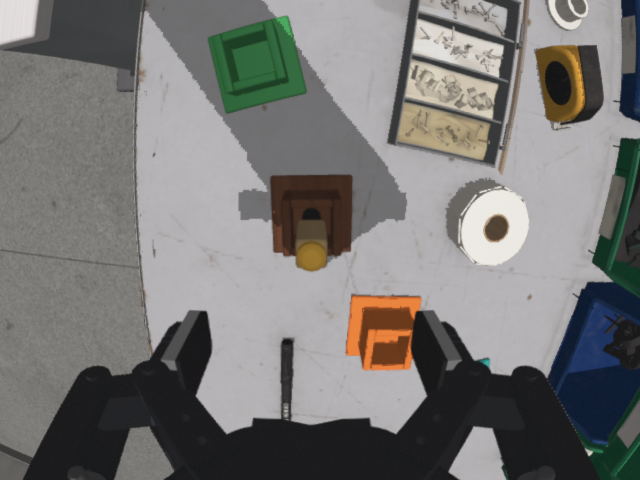

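View pics/s2.png

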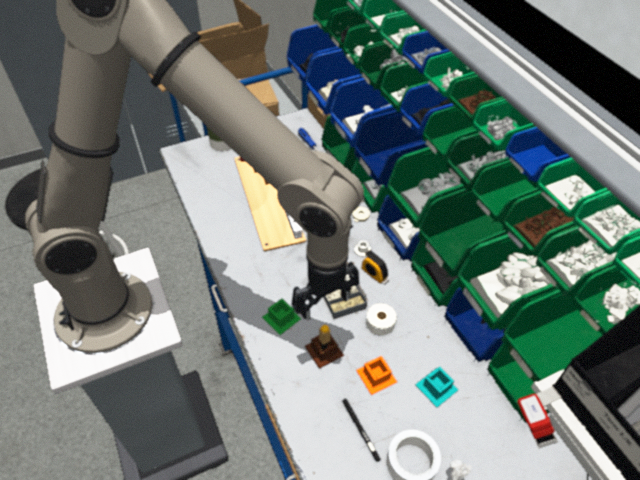

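The stick stands upright in the dark brown holder with its cap at (312,257), and the fingers are open and clear. I'll take one last top view of the block and then hand in.

```bash
python3 -c "
from h import *
t=grab_frame('top')[:,:,::-1]
cv2.imwrite('pics/t2.png',cv2.resize(t[170:300,150:480],None,fx=2.4,fy=2.4,interpolation=cv2.INTER_CUBIC))
r.hand_in();print(r.get_obs()['clock'])
"
```

```text
the job is handed in; nothing more can be done
the job is handed in; nothing more can be done
```

View pics/t2.png

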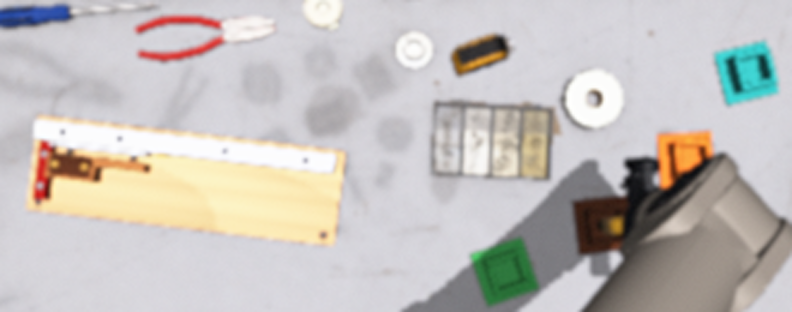

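The job is handed in at about 46.5 s of the 72 s allowed. The block is home against the stop and the stick is back in its holder; no verdict was reported.

- **Infeed:** I took the stick from the dark brown holder and pushed the block sideways until it met the fence, then pressed it flat there. That was at jig y ≈ -0.10, before the roller.
- **Feed:** I fed the block along with 9–10 N towards the fence and 1–4 N forwards. In the pictures it stayed flush while the roller was pushed in.
- **Stop:** I pressed it home with readings of about 7.2 N sideways and 6.4 N forwards, roughly 10 N in all. I then added another 0.5 mm forwards that I did not measure separately. I backed the stick off diagonally so it would not drag the block away.
- **Last checks:** After the stick lifted, the wrist view showed the block flush with fence and stop and the roller sprung out behind it. The last top view shows it still there. The stick stands upright in its holder, the fingers are open and clear, and the bystanders look unmoved.

No check failed. The pictures put the roller's press, the flush fit and the block's angle within about 1–2 mm. I could not measure them more finely than that. The reading at the stop also includes friction, so the force on the stop itself was about 3–4 N by estimate.

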